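# Load the balancing bucket of a swing-out centrifuge rotor

### The arm

A 6-joint arm with a two-finger parallel gripper is mounted at the origin on the work surface. World frame = base frame: x ahead of the robot, y to its left, z up, the work surface at z = 0. Lengths are in m, angles in rad, forces in N, time in s.
With the tool pointing down it reaches from about 0.375 to 0.975 m from the base axis. Payload 3.8 kg.
Tool frame: the origin (TCP) lies between the finger pads; the fingertips stand 11 mm ahead of it and the grasp point (between the pads) lies 8 mm behind it; z points along the fingers, y is the direction in which the jaws open and shut (so a half turn about z gives the same grasp; the last joint's range is limited). The gripper opens to 88 mm and grips with 3 to 60 N. Pads are 18 mm wide; open, the fingers measure 123 mm over their backs; the gripper's body (75 mm by 187 mm) begins 45 mm behind the grasp point.
Start: joints at [1.274, 0.264, 1.604, -0, 1.274, -0.037], TCP at [0.173, 0.652, 0.25] pointing down, gripper open.
Joint ranges: [-2.63, 2.63], [-0.94, 2.18], [0.31, 2.57], [-1.31, 4.45], [0, 2.66], [-2.55, 2.55]. Speed limits (rad/s): [2.57, 2.57, 3.14, 3.14, 3.14, 3.14].

### API

Orientations are given as a unit quaternion [w, x, y, z].
In Python, from station import robot, optics gives the robot as it stands.
- The arm moves only by the tool servo_tool, never from a script. Its argument "steps" is a list of rows, each a list of 5 numbers: the shift along the tool's x, y, z in cm, then the turn about the tool's z in rad, then the opening, from -1 (shut) to 1 (fully open), so that 0 is half open. In form: [[x, y, z, yaw, hand], ...]. A call has 1 to 8 rows; each row is the pose to reach, as a shift and turn from the pose commanded when the call began, along the tool's axes at that moment; what a row does not reach only later rows make up. A row lasts 1/8 s, in which the tool goes at most 62.5 mm and 10.7 degrees, less where a joint would pass 70% of its speed; a pose out of reach is approached as far as the arm can. A call with a gripper value outside its range is refused whole. The fingers move at their own pace and stop on an object; "force" is the grip in N (left out, the last holds). Time passes only in rows, so rows that repeat a pose let the fingers close. It gives the time, the measured TCP pose, the force and the opening at its end, in the units of the state.
- robot.get_state(): the state, without advancing time (a new reading comes with each control period).
- optics.camera(name): name is "scene" or "top" or "wrist"; returns the picture (480x640x3 uint8, blue, green, red); there is no depth.
- optics.calibration(name): a dict with "K" (3x3 intrinsics, pixels), "k1" (the pictures are not rectified: a ray, as slopes to the right and down, at radius r is drawn at 1 + k1 r^2 times it, then the intrinsics apply), "eye" and "orientation" of the camera in the world. Camera axes: x right, y down, z forward; pixel columns grow to the right and rows downward; lengths in m; the calibration is good to about 2 mm. A picture is of the moment at which its call begins: read the wrist's pose just before it. calibration takes no time and is no camera call; for the wrist camera it gives the pose at the moment of the call.
- robot.close_job(): hands the job in, once; it reports no verdict.
The state is a dict: "time_s": time; "q": joint angles; "dq": joint speeds; "tau": joint torques, N m; "ee_pos": TCP position; "tcp_rot": TCP orientation; "force": force on the tool from outside, world axes, zero at the start; "wrist_torque": the same for the moment, N m; "grip_width": finger opening in m.
Only numpy, scipy, OpenCV 4.12 (cv2) and the standard library are available. Lean on these libraries where they do the work, as an engineer would, in place of code of your own. Each camera call takes 0.05 s, during which the arm holds its last target.

### The job

Balance the rotor on its stand by loading the empty bucket directly opposite the one that already holds a tube: set the adapter with the single wide bore into it until it is fully home, then take the large capped tube from the rack and lower it (do not drop it) until its cone sits fully in the cone at the bottom of the adapter. Then check that the loaded bucket rocks free: swing its foot outward, away from the hub, by a good 20 degrees, let it swing back and leave it hanging straight and at rest. Leave everything else on the counter where it is.

Things in the scene. Friction and masses are not known exactly. Their poses are not given: they have to be found in the camera images.
- rotor: aluminium four-place swing-out centrifuge rotor, locked (fixed, cannot turn) on a 150 mm dark steel stand. Origin: on the rotor's axis at counter height; z up. Buckets hang between its arms every 90 degrees, axes 95 mm from the rotor axis: on +x the empty one to load, on -x the loaded one, on +y and -y two more that stay empty. Hub 60 mm wide up to 104 mm above the counter.
- hub_top (a point): top centre of the black knob (28 mm wide) on the rotor's hub, 116 mm above the counter. The rotor's arms and the pins that hold a bucket lie 80 to 100 mm above the counter, below the bucket rims, on both sides of the bucket in the tangential direction (from 33 mm off its axis). A gripper that reaches down past a rim fits with its fingers on the hub side and the outer side of the bucket.
- bucket (a joint): swing angle of the bucket to be loaded about its pins (rad): 0 hanging straight, positive when its foot swings outward from the hub and its top tips towards the hub. Range -0.3 to 1.5. It swings very easily (about 0.09 N m per rad when loaded) and settles back to 0 within about 3 s. The pin line is 90 mm above the counter, 18 mm below the rim.
- bucket_mouth (a point): centre of the bucket's open mouth, in the plane of the rim, 108 mm above the counter. Bore 47 mm, outside 55 mm, 74 mm deep inside, 79 mm high outside. z points up out of the bucket, x outward from the hub. Moves with the bucket.
- bucket_floor (a point): centre of the bucket's inner floor, 74 mm straight below bucket_mouth. Moves with the bucket.
- loaded_cap (a point): top centre of the cap of the tube in the bucket that is already loaded (black adapter, grey cap), 157 mm above the counter. It is the same tube and adapter as the ones to be loaded.
- adapter: black plastic adapter with ONE wide bore, upright in the tray. Origin: centre of its underside; z up. 87 mm high: body 44 mm across with tapered foot up to 75 mm, then a collar 58 mm across to grip. Bore 31.5 mm, open at the top, ending in a cone whose tip is 8 mm above the underside. Home: underside on the bucket floor, collar 1 mm above the rim. About 60 g.
- adapter_collar (a point): on the adapter's axis at mid-height of the collar, 81 mm above its underside.
- adapter_seat (a point): on the adapter's axis, 8 mm above its underside: where the tip of the tube rests when the tube is seated.
- tube: large capped tube standing in the white rack. Origin: centre of its tip; z up. 115 mm long, pale body 29 mm across, bottom 15 mm tapering as a cone to a 6 mm flat tip; grey cap 35 mm across from 100 to 115 mm. In the rack its tip is 6 mm above the counter. Seated, 36 mm of it stands above the adapter's collar. About 65 g.
- tube_cap (a point): on the tube's axis at mid-height of the cap, 107.5 mm above the tip.
- rack: white tube rack, 230 x 70 mm, 58 mm high, fixed to the counter. Origin: centre of its underside; x along its length. One row of holes at x = -75 and -20 mm (32 mm wide; the large tube is in the one at -20) and at x = 35 and 75 mm (19.5 mm wide; a thin tube is in the one at 75).
- tray: shallow blue-green tray, 210 x 120 mm, 16 mm high, fixed to the counter; its inner floor is 4 mm above the counter. Origin: centre of its underside. The two adapters stand in it 100 mm apart along its x axis, either one on either side.
- adapter_small: bystander: black adapter of the same outside, but with four narrow bores in its top. Origin: centre of its underside.
- tube_small: bystander: thin capped tube in the rack, 16 mm across, 119 mm long, cap 21 mm. Origin: its tip.
- label_roll: bystander: roll of blank labels lying on the counter, 84 mm across, 45 mm high.
- bucket_cap: bystander: aluminium bucket lid, 62 mm across, with a bar grip, 29 mm high.
- jar: bystander: small amber jar, 48 mm across, 62 mm high.
- bottle: bystander: white bottle, 64 mm across, 140 mm high.
- pen: bystander: black marker pen, 130 mm long, 10 mm thick.
- carton_small: bystander: small cardboard carton, 75 x 55 x 45 mm.
Not all that is in view belongs to the job. What is shaped like the adapter but blue is not meant.

How it is judged:
By the outcome, as a careful person would: the job done as asked, in the order asked, and still so for the second after the job is handed in, with the robot touching nothing.
It also fails if it takes over 72 s, if anything falls off the work surface, if the arm or the gripper's body presses on something with over 40 N, if the wrist force passes 120 N, or if a joint passes its speed limit or range.

## Working session

There is one attempt and no reset: what is moved stays moved. The work goes in short steps, Python scripts to look and compute and a tool call to move; the robot and the scene stay as the last step left them, time stands still between calls to the robot, and variables do not carry over. Pictures are saved under pics/ and viewed, and the job is handed in when it is done.

Besides the shell and the picture viewer there is one more tool, called after "Call:" as name(argument=value, ...), one argument or row to a line, values as JSON. servo_tool: Moves the arm, as the interface text tells. Its arguments: {"type":"object","properties":{"steps":{"type":"array"},"force":{"type":"number"}},"required":["steps"]}

```bash
mkdir -p pics; ls
python3 - <<'E'
from station import robot, optics
import cv2
s=robot.get_state(); print(s)
for n in ("scene","top","wrist"):
    c=optics.calibration(n); print(n,c)
    cv2.imwrite(f"pics/{n}0.png",optics.camera(n))
E
```

```text
pics
{'time_s': 0.0, 'q': array([ 1.27407065e+00,  2.64741271e-01,  1.60533957e+00, -2.18261390e-05,
        1.27371765e+00, -3.69592064e-02]), 'dq': array([-4.79425859e-05,  4.85799637e-04, -1.92424306e-03,  1.13322793e-03,
       -1.05416179e-03,  1.86428156e-03]), 'tau': array([ 1.35980510e-03, -5.02126515e+01, -3.56871128e+01,  7.29359267e-02,
        2.97333137e-02, -2.14255565e-04]), 'ee_pos': array([0.17322552, 0.65169178, 0.24841459]), 'tcp_rot': array([-1.72874538e-04,  1.29515106e-01,  9.91576836e-01, -1.08933636e-03]), 'force': array([-0.07557991, -0.8305764 , -0.2184836 ]), 'wrist_torque': array([ 0.02227469,  0.05088776, -0.00904445]), 'grip_width': 0.08818016486325764}
scene {'K': array([[609.4259087 ,   0.        , 327.7849732 ],
       [  0.        , 609.4259087 , 237.14870265],
       [  0.        ,   0.        ,   1.        ]]), 'k1': -0.18501222107974158, 'eye': array([1.13752581, 1.09133087, 0.92726173]), 'orientation': array([-0.11448534,  0.20247067,  0.85348626, -0.466326  ])}
top {'K': array([[511.45121611,   0.        , 322.18499913],
       [  0.        , 511.45121611, 247.11578605],
       [  0.        ,   0.        ,   1.        ]]), 'k1': 0.042662486901727685, 'eye': array([ 0.33207976, -0.06309345,  1.34702989]), 'orientation': array([-0.05673724,  0.71100976, -0.69842806,  0.05868771])}
wrist {'K': array([[402.50621227,   0.        , 322.019421  ],
       [  0.        , 402.50621227, 231.41074883],
       [  0.        ,   0.        ,   1.        ]]), 'k1': -0.0391138235829828, 'eye': array([0.10416152, 0.67046636, 0.38379344]), 'orientation': array([0.11151709, 0.7848717 , 0.60368057, 0.08432155])}
```

View pics/scene0.png

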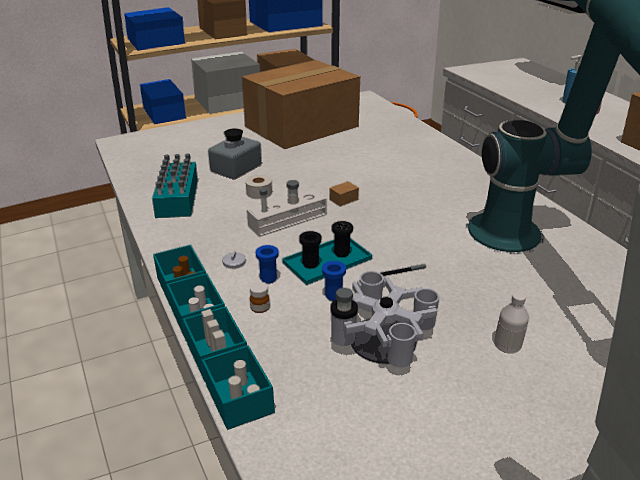

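View pics/top0.png

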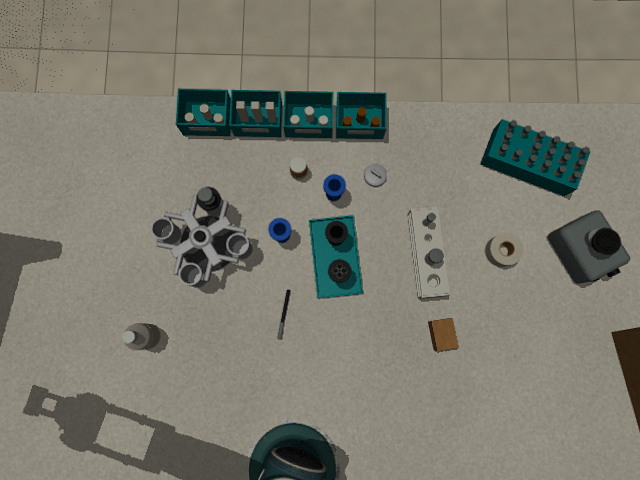

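View pics/wrist0.png

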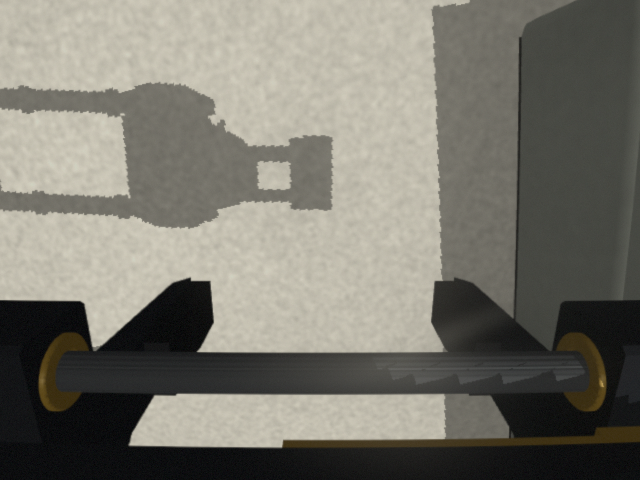

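The scene view has the loaded bucket at (344,300) and the black adapters at (310,250) and (342,237). In the top view:
- **Buckets:** the loaded one is at (207,197), so the one to load is at (190,272).
- **Adapter candidates:** black single-bore (336,232), black four-bore (339,271), blue (334,187) and (280,230). I choose (336,232).
- **Tube candidates:** wide grey cap (435,257), thin tube (430,217). I choose (435,257).

Next I'll measure these and check close crops.

```bash
cat > h.py <<'E'
import numpy as np, cv2
from scipy.spatial.transform import Rotation as R
from station import robot, optics
def rot(q): return R.from_quat([q[1],q[2],q[3],q[0]]).as_matrix()
def proj(c,P):
    p=rot(c["orientation"]).T@(np.asarray(P,float)-c["eye"]); s=p[:2]/p[2]; s=s*(1+c["k1"]*(s@s))
    return c["K"][:2,:2]@s+c["K"][:2,2]
def ray(c,u):
    d=(np.asarray(u,float)-c["K"][:2,2])/c["K"][0,0]; s=d.copy()
    for _ in range(20): s=d/(1+c["k1"]*(s@s))
    return rot(c["orientation"])@np.array([s[0],s[1],1])
def onz(c,u,z):
    d=ray(c,u); return c["eye"]+d*(z-c["eye"][2])/d[2]
def tri(c1,u1,c2,u2):
    A=[];b=[]
    for c,u in((c1,u1),(c2,u2)):
        d=ray(c,u);d/=np.linalg.norm(d);M=np.eye(3)-np.outer(d,d);A.append(M);b.append(M@c["eye"])
    return np.linalg.lstsq(np.vstack(A),np.hstack(b),rcond=None)[0]
E
python3 - <<'E'
from h import *
t=optics.calibration("top");s=optics.calibration("scene")
for n,u,z in [("loaded",(207,194),.157),("bucket",(191,273),.108),("bk+",(164,230),.108),("bk-",(237,243),.108),("hub",(200,236),.116),("adapter",(336,232),.091),("adsm",(340,271),.091),("tube",(435,257),.121),("thin",(431,218),.12)]:
    p=onz(t,u,z); print(n,p.round(4),proj(s,p).round(0))
im=cv2.imread("pics/top0.png"); 
a=cv2.resize(im[170:320,130:280],(600,600),interpolation=2)
cv2.imwrite("pics/c1.png",a)
cv2.imwrite("pics/c2.png",cv2.resize(im[200:310,305:455],(800,587),interpolation=2))
im=cv2.imread("pics/scene0.png"); 
cv2.imwrite("pics/c3.png",cv2.resize(im[170:380,240:450],(600,600),interpolation=2))
E
```

```text
loaded [0.652  0.2129 0.157 ] [343. 290.]
bucket [0.467  0.2523 0.108 ] [425. 294.]
bk+ [0.5719 0.3244 0.108 ] [402. 328.]
bk- [0.5428 0.1445 0.108 ] [370. 277.]
hub [0.5571 0.2338 0.116 ] [386. 298.]
adapter [ 0.5781 -0.0986  0.091 ] [310. 236.]
adsm [ 0.4802 -0.1098  0.091 ] [342. 225.]
tube [ 0.515 -0.338  0.121] [294. 181.]
thin [ 0.6116 -0.3302  0.12  ] [264. 190.]
```

View pics/c1.png

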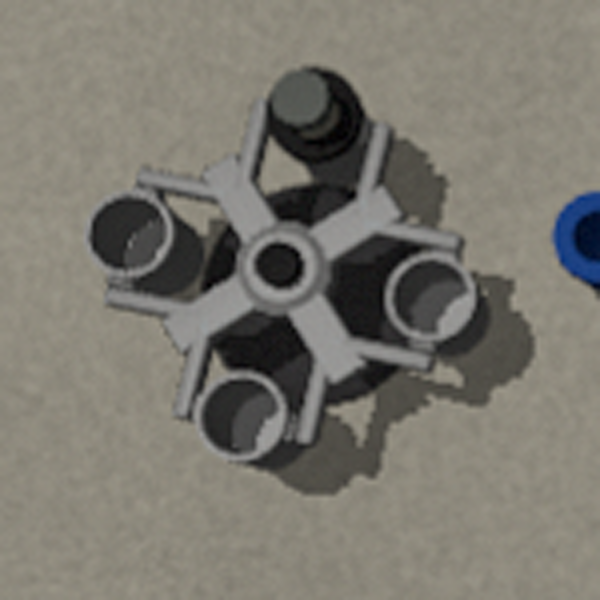

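View pics/c2.png

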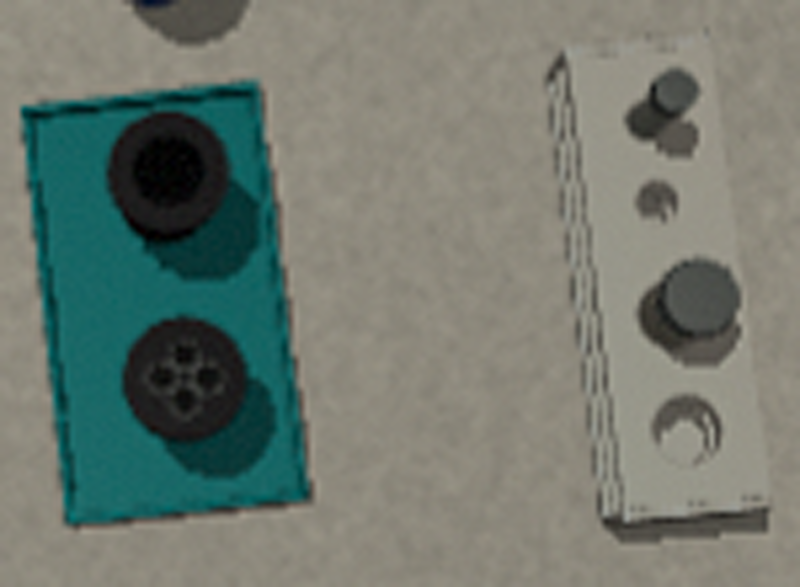

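View pics/c3.png

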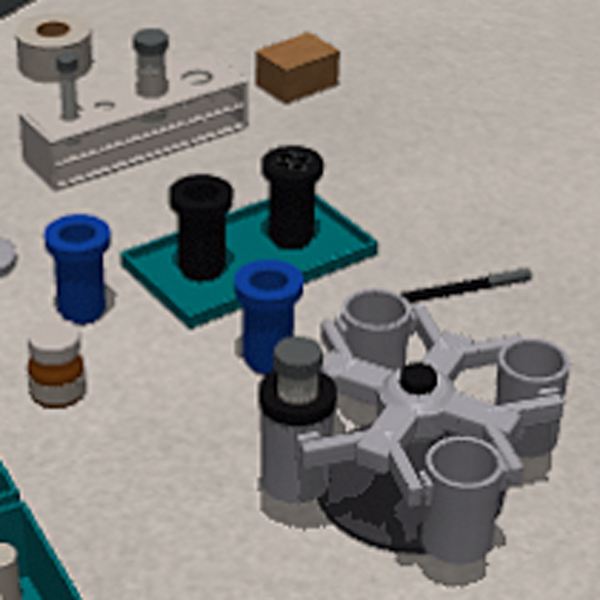

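Crops confirm the choice: the black single-bore adapter is at top (336,232) with the four-bore one at (340,271), the wide-cap tube is at (435,257), and the bucket opposite the loaded one is at (190,274). I'll bring the tool above the adapter with the jaws along the bucket's radial direction.

```bash
cat >> h.py <<'E'
def shift(target,ang,st=None):
    "cm shift along tool axes + yaw so tool y points at world angle ang (deg)"
    st=st or robot.get_state(); M=rot(st["tcp_rot"])
    d=M.T@(np.asarray(target)-st["ee_pos"])*100
    a=np.arctan2(M[1,1],M[0,1]); w=np.radians(ang)-a; w=(w+np.pi)%(2*np.pi)-np.pi
    print("t",round(st["time_s"],2),"pos",st["ee_pos"].round(4),"shift cm",d.round(2),"yaw",round(-w,3),"zaxis",M[:,2].round(4),"yang",round(np.degrees(a),2))
E
python3 - <<'E'
from h import *
shift((.578,-.110,.20),-12)
E
```

```text
t 0.15 pos [0.1733 0.6518 0.2487] shift cm [-58.69 -63.22   4.98] yaw 1.52 zaxis [-5.0e-04 -1.7e-03 -1.0e+00] yang 75.11
```

Call:
servo_tool(
  steps=[
    [-58.7, -63.2, 0, 1.52, 0.64],
    [-58.7, -63.2, 0, 1.52, 0.64],
    [-58.7, -63.2, 0, 1.52, 0.64],
    [-58.7, -63.2, 0, 1.52, 0.64],
    [-58.7, -63.2, 0, 1.52, 0.64],
    [-58.7, -63.2, 0, 1.52, 0.64],
    [-58.7, -63.2, 0, 1.52, 0.64],
    [-58.7, -63.2, 0, 1.52, 0.64],
  ],
)

```text
time_s: 1.15
ee_pos: [0.4086, 0.209, 0.2497]
tcp_rot: [0.0, 0.773, 0.635, 0.0]
force: [0.2, -0.7, -0.3]
grip_width: 0.0725
```

Run:
```python
from h import *
shift((.578,-.110,.20),-12)
```

```text
t 1.15 pos [0.4086 0.209  0.2497] shift cm [-28.02  22.8    4.97] yaw 0.015 zaxis [ 5.e-04  2.e-04 -1.e+00] yang -11.17
```

Run:
```python
from h import *
import pickle
c=optics.calibration("wrist"); im=optics.camera("wrist"); c2=optics.calibration("wrist")
print(c["eye"],c2["eye"]); pickle.dump(c,open("pics/w1.pkl","wb"))
cv2.imwrite("pics/w1.png",im)
shift((.578,-.110,.20),-12)
```

```text
[0.42204928 0.27902645 0.3850113 ] [0.4255763  0.27337245 0.38465109]
t 1.2 pos [0.4117 0.2027 0.2497] shift cm [-27.2   22.64   5.19] yaw 0.004 zaxis [ 0.0029 -0.0054 -1.    ] yang -11.77
```

View pics/w1.png

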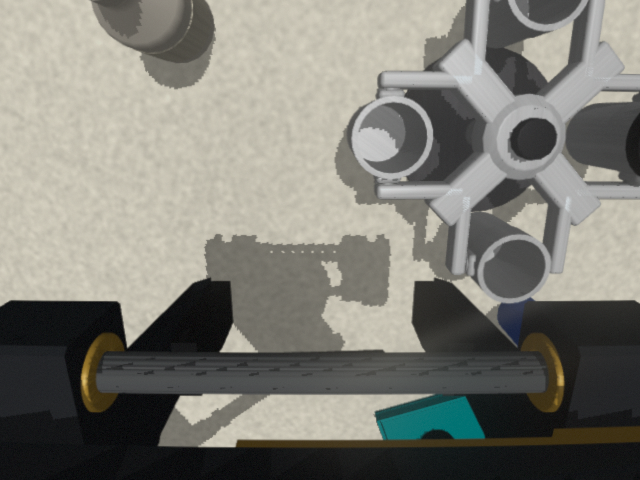

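The wrist view shows the empty bucket's rim centred near (392,137) and the hub knob at (533,139); the arms sit above and below the bucket. I'll measure from this view and then move on to the adapter.

Run:
```python
from h import *
import pickle
c=pickle.load(open("pics/w1.pkl","rb")); im=cv2.imread("pics/w1.png")
g=cv2.cvtColor(im,6)
# knob: dark blob
def blob(m,seed):
    n,l,st,ce=cv2.connectedComponentsWithStats(m.astype(np.uint8)); i=l[seed[1],seed[0]]; return ce[i],st[i]
ce,st=blob(g[:]<45,(533,139)); print(ce,st); h=onz(c,ce,.116); print("hub",h)
# rim: bright ring threshold
m=(g>140).astype(np.uint8); hsv=cv2.cvtColor(im,40); 
cv2.imwrite("pics/m1.png",cv2.resize(im[80:200,330:560],(800,417),interpolation=2))
cs=cv2.HoughCircles(cv2.medianBlur(g[60:220,320:470],3),cv2.HOUGH_GRADIENT,1,5,param1=120,param2=20,minRadius=30,maxRadius=46)
print(cs[0][:6]+[320,60,0] if cs is not None else None)
for u in((392,137),(391,137)): print(onz(c,u,.108))
# expected radii
p=onz(c,(392,137),.108)
for r in(.0235,.0275): print(r,proj(c,p+[r,0,0])-proj(c,p))
```

```text
[322.99950982 199.2043193 ] [     0      0    640    448 244808]
hub [0.41221085 0.22518134 0.116     ]
[[393.5        137.5         42.        ]
 [386.5        134.5         39.90000153]
 [385.5        140.5         42.09999847]
 [397.5        131.5         34.40000153]
 [397.5        143.5         42.09999847]
 [380.5        133.5         34.29999924]]
[0.46571373 0.25643503 0.108     ]
[0.46505152 0.25656362 0.108     ]
0.0235 [34.55055269 -6.78816634]
0.0275 [40.44415079 -7.94107097]
```

View pics/m1.png

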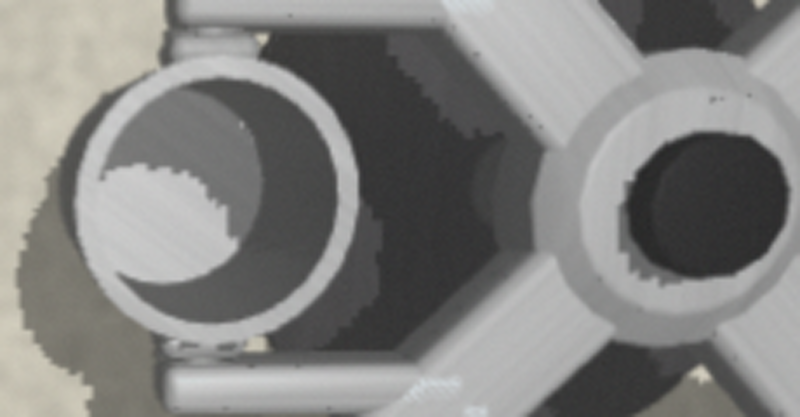

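Call:
servo_tool(
  steps=[
    [-27, 22.7, 2, 0, 0.64],
    [-27, 22.7, 2, 0, 0.64],
    [-27, 22.7, 2, 0, 0.64],
    [-27, 22.7, 2, 0, 0.64],
    [-27, 22.7, 3, 0, 0.64],
    [-27, 22.7, 3, 0, 0.64],
    [-27, 22.7, 3, 0, 0.64],
    [-27, 22.7, 3, 0, 0.64],
  ],
)

```text
time_s: 2.2
ee_pos: [0.5799, -0.0964, 0.2192]
tcp_rot: [-0.001, 0.771, 0.637, -0.0]
force: [0.2, 0.9, 0.3]
grip_width: 0.0725
```

Run:
```python
from h import *
import pickle
c=optics.calibration("wrist"); im=optics.camera("wrist")
pickle.dump(c,open("pics/w2.pkl","wb"))
cv2.imwrite("pics/w2.png",im)
shift((.578,-.099,.20),-12)
print(robot.get_state()["dq"].round(3))
print(proj(c,(.578,-.0986,.091)))
```

```text
t 2.25 pos [ 0.5798 -0.0959  0.2195] shift cm [-0.34 -0.12  1.95] yaw 0.021 zaxis [-7.e-04  6.e-04 -1.e+00] yang -10.78
[ 0.013 -0.011  0.002 -0.003 -0.002 -0.001]
[320.65313535 228.48406465]
```

View pics/w2.png

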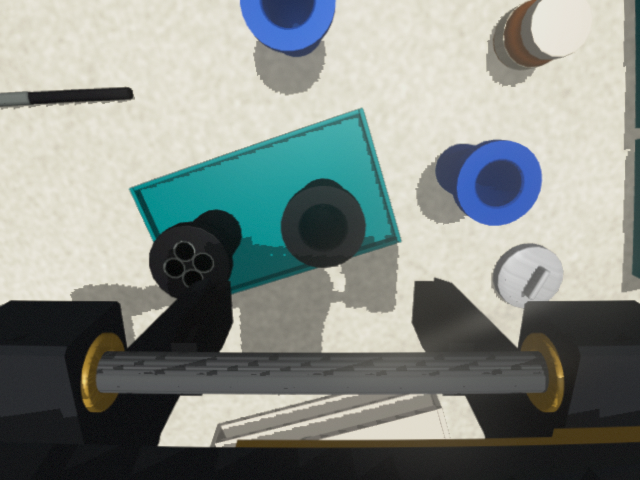

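The wrist view shows the single-bore adapter's collar centred at about (323,226), four bores at (190,261), and blue adapters at (289,10) and (499,182). I'll measure the collar more finely.

Run:
```python
from h import *
import pickle
c=pickle.load(open("pics/w2.pkl","rb")); im=cv2.imread("pics/w2.png")
cv2.imwrite("pics/m2.png",cv2.resize(im[165:285,265:385],(600,600),interpolation=2))
g=cv2.cvtColor(im,6)
cs=cv2.HoughCircles(cv2.medianBlur(g[165:285,265:385],3),cv2.HOUGH_GRADIENT,1,5,param1=60,param2=15,minRadius=38,maxRadius=48)
print(cs[0][:4]+[265,165,0] if cs is not None else None)
c1=pickle.load(open("pics/w1.pkl","rb"))
h=onz(c1,(533.6,138.9),.116);b=onz(c1,(392.2,137.1),.108);print(h,b,np.linalg.norm((h-b)[:2]),np.degrees(np.arctan2(*(h-b)[1::-1])))
p=onz(c,(323,226),.091);print(p, proj(c,p+[.029,0,0])-(323,226))
```

```text
[[323.5        224.5         43.        ]
 [317.5        226.5         47.40000153]
 [323.5        229.5         44.09999847]
 [329.5        224.5         47.40000153]]
[0.55659531 0.23826093 0.116     ] [0.46583633 0.2563441  0.108     ] 0.09254292928034014 -11.268270133791544
[ 0.5798953 -0.0971794  0.091    ] [42.1901146  -7.76821321]
```

View pics/m2.png

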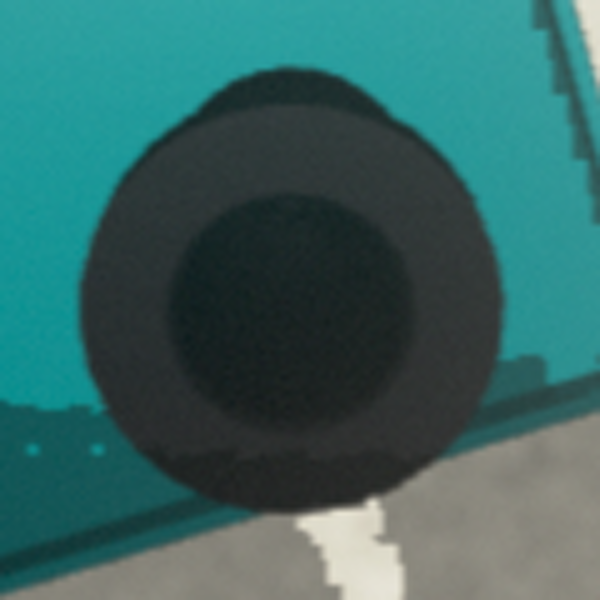

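Run:
```python
from h import *
shift((.5797,-.0974,.077),-11.3)
```

```text
t 2.25 pos [ 0.5798 -0.0959  0.2195] shift cm [-0.15  0.02 14.25] yaw 0.009 zaxis [-7.e-04  6.e-04 -1.e+00] yang -10.78
```

Call:
servo_tool(
  steps=[
    [-0.15, 0.02, 4, 0.01, 0.64],
    [-0.15, 0.02, 8, 0.01, 0.64],
    [-0.15, 0.02, 11, 0.01, 0.64],
    [-0.15, 0.02, 13, 0.01, 0.64],
    [-0.15, 0.02, 14.2, 0.01, 0.64],
    [-0.15, 0.02, 14.2, 0.01, 0.64],
  ],
)

```text
time_s: 3.0
ee_pos: [0.5801, -0.098, 0.0775]
tcp_rot: [-0.0, 0.774, 0.634, -0.0]
force: [1.0, 0.1, 1.9]
grip_width: 0.0723
```

Run:
```python
from h import *
shift((.5797,-.0974,.077),-11.3)
cv2.imwrite("pics/s3.png",cv2.resize(optics.camera("scene")[190:310,250:410],(800,600),interpolation=2))
```

```text
t 3.0 pos [ 0.5801 -0.098   0.0775] shift cm [ 0.05 -0.05  0.05] yaw -0.001 zaxis [-7.e-04  2.e-04 -1.e+00] yang -11.37
```

View pics/s3.png

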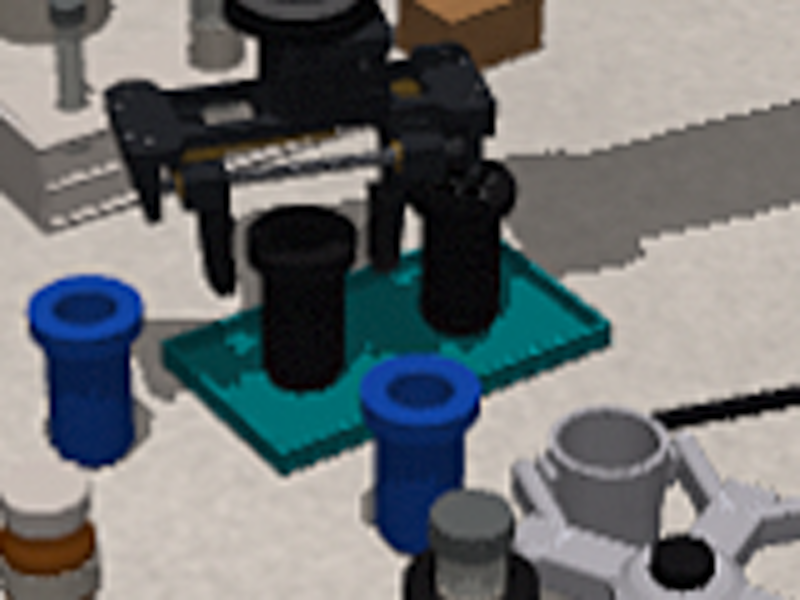

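The fingers straddle the single-bore adapter's collar, so I'll close on it.

Call:
servo_tool(
  steps=[
    [0, 0, 0, 0, -0.2],
    [0, 0, 0, 0, -0.2],
    [0, 0, 0, 0, -0.2],
    [0, 0, 0, 0, -0.2],
    [0, 0, -1, 0, -0.2],
    [0, 0, -4, 0, -0.2],
    [0, 0, -8, 0, -0.2],
    [0, 0, -12, 0, -0.2],
  ],
  force=25,
)

```text
time_s: 4.05
ee_pos: [0.5795, -0.0984, 0.1984]
tcp_rot: [-0.001, 0.774, 0.633, -0.001]
force: [1.0, 0.0, -0.3]
grip_width: 0.0561
```

Run:
```python
from h import *
import pickle
c=optics.calibration("wrist"); im=optics.camera("wrist")
pickle.dump(c,open("pics/w4.pkl","wb"))
cv2.imwrite("pics/w4.png",im)
shift((.4665,.2545,.24),-11.3)
```

```text
t 4.1 pos [ 0.583  -0.0991  0.2052] shift cm [ 32.35 -18.38  -3.63] yaw -0.002 zaxis [ 0.0082 -0.0017 -1.    ] yang -11.4
```

View pics/w4.png

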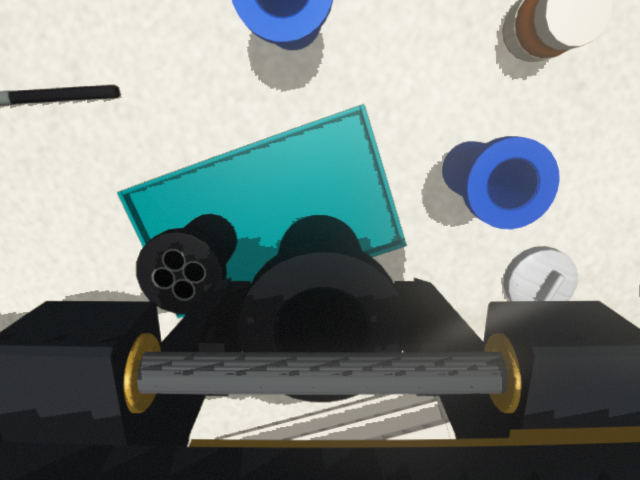

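The adapter is gripped and lifted, hanging straight with its bore at (322,310); the four-bore one is still at (182,270). Next I'll hover beside the bucket and measure at rest.

Run:
```python
from h import *
shift((.4547,.196,.24),-11.3)
```

```text
t 4.1 pos [ 0.583  -0.0991  0.2052] shift cm [ 26.38 -18.38  -3.63] yaw -0.002 zaxis [ 0.0082 -0.0017 -1.    ] yang -11.4
```

Call:
servo_tool(
  steps=[
    [26.3, -18.1, -4.2, 0, -0.2],
    [26.3, -18.1, -4.2, 0, -0.2],
    [26.3, -18.1, -4.2, 0, -0.2],
    [26.3, -18.1, -4.2, 0, -0.2],
    [26.3, -18.1, -4.2, 0, -0.2],
    [26.3, -18.1, -4.2, 0, -0.2],
    [26.3, -18.1, -4.2, 0, -0.2],
    [26.3, -18.1, -4.2, 0, -0.2],
  ],
)

```text
time_s: 5.1
ee_pos: [0.4552, 0.1939, 0.2392]
tcp_rot: [0.0, 0.774, 0.633, -0.001]
force: [0.6, -0.3, -1.9]
grip_width: 0.0565
```

Call:
servo_tool(
  steps=[
    [0, 0, 0, 0, -0.2],
    [0, 0, 0, 0, -0.2],
    [0, 0, 0, 0, -0.2],
    [0, 0, 0, 0, -0.2],
  ],
)

```text
time_s: 5.6
ee_pos: [0.4549, 0.1949, 0.2397]
tcp_rot: [-0.0, 0.774, 0.633, -0.0]
force: [-0.5, 0.7, -0.7]
grip_width: 0.0563
```

Run:
```python
from h import *
import pickle
shift((.4665,.2545,.24),-11.3)
c=optics.calibration("wrist"); im=optics.camera("wrist")
pickle.dump(c,open("pics/w5.pkl","wb"))
cv2.imwrite("pics/w5.png",im)
print(proj(c,(.466,.256,.108)),proj(c,(.557,.236,.116)))
u=proj(c,(.466,.256,.108)).astype(int); print(u)
```

```text
t 5.6 pos [0.4549 0.1949 0.2397] shift cm [ 6.07 -0.05 -0.03] yaw -0.002 zaxis [-1.e-04 -0.e+00 -1.e+00] yang -11.42
[320.48918477 130.50303536] [468.25117885 134.03982794]
[320 130]
```

View pics/w5.png

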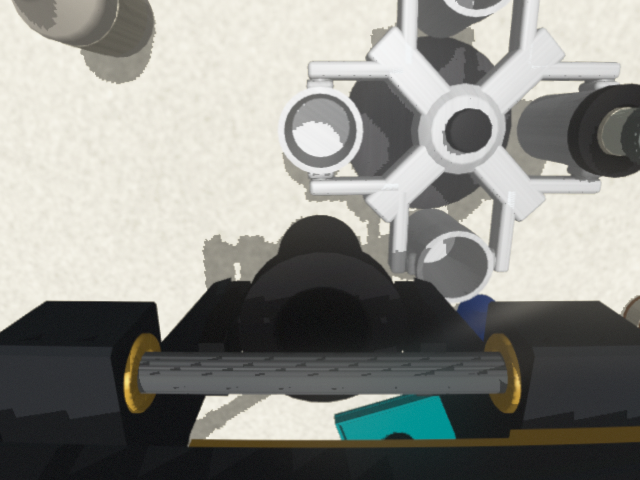

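At rest, the bucket rim is at about (321,131), the knob at (468,130) and the held collar at about (322,327).

Run:
```python
from h import *
im=cv2.imread("pics/w5.png")
cv2.imwrite("pics/m5a.png",cv2.resize(im[80:180,270:520],(800,320),interpolation=2))
a=cv2.resize(im[205:415,225:425],(571,600),interpolation=2); a=np.clip(a.astype(float)*3,0,255).astype(np.uint8)
cv2.imwrite("pics/m5b.png",a)
```

```text
(no output)
```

View pics/m5a.png

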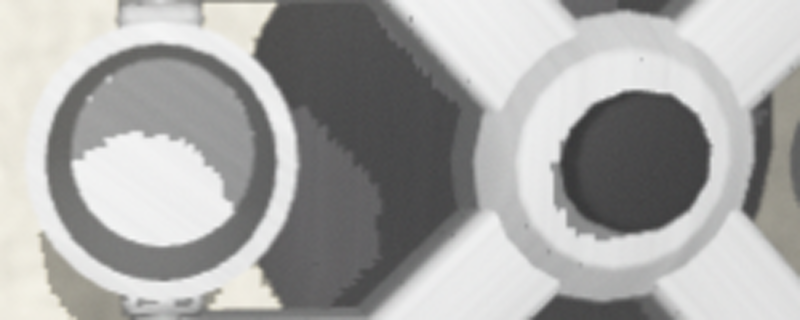

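View pics/m5b.png

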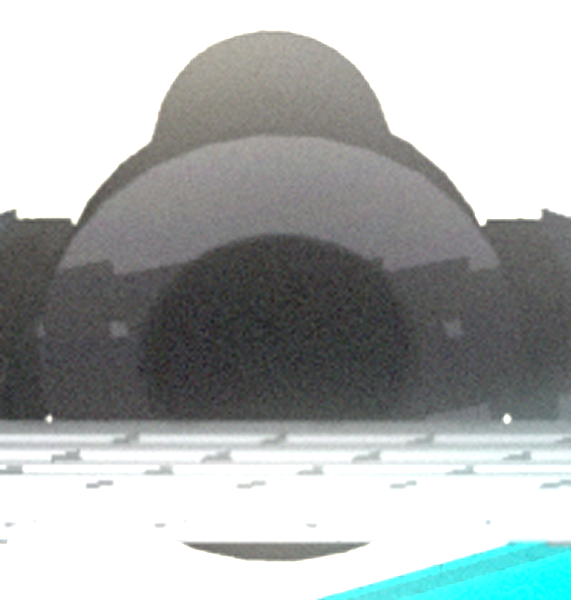

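Run:
```python
from h import *
import pickle
c=pickle.load(open("pics/w5.pkl","rb")); s=robot.get_state()
print("fwd",rot(c["orientation"])[:,2])
b=onz(c,(320.6,130.3),.108);h=onz(c,(469,130.6),.116);print("bucket",b,"hub",h,np.linalg.norm((h-b)[:2]),np.degrees(np.arctan2(*(h-b)[1::-1])))
a=onz(c,(320.2,326.3),s["ee_pos"][2]+.014);print("held collar",a,"tcp",s["ee_pos"])
M=rot(s["tcp_rot"]);print("in tool",M.T@(a-s["ee_pos"])*100)
zb=s["ee_pos"][2]+.008-.081
p=a.copy();p[2]=zb
print("underside centre px",proj(c,p),"foot top edge body r22 at",proj(c,p+M[:,0]*.022), "obs",225+273/2.857,205+31/2.857)
print("shift in tool",M.T@(b-a)*100)
# scene/top check of bucket
for n in("top","scene"):
    cc=optics.calibration(n); print(n,proj(cc,b),proj(cc,h))
```

```text
fwd [-0.05506248 -0.27176088 -0.96078829]
bucket [0.4660955  0.25611101 0.108     ] hub [0.55769097 0.23802048 0.116     ] 0.0933648533852565 -11.172391465797398
held collar [0.45469002 0.19808614 0.25370777] tcp [0.45492244 0.19499505 0.23970777]
in tool [ 0.2983926  -0.08397401 -1.39999962]
underside centre px [320.91116044 245.87235682] foot top edge body r22 at [320.87014317 206.32913007] obs 320.55477773888697 215.85054252712635
shift in tool [ 5.91343002 -0.03060014 14.57078073]
top [189.39186953 273.34306501] [198.28366434 235.74647924]
scene [426.22563138 294.81749943] [386.52311232 299.13031159]
```

Run:
```python
from h import *
import pickle
from scipy.optimize import least_squares
c=pickle.load(open("pics/w5.pkl","rb")); s=robot.get_state(); M=rot(s["tcp_rot"]); t=s["ee_pos"]
z=t[2]+.014
for v,sg in((205+134/2.857,1),(205+559/2.857,-1)):
    p=onz(c,(320.2,v),z); print("edge", (M.T@(p-t)*100).round(2))
for v in (225+38/2.857,225+505/2.857):
    p=onz(c,(v,326.3),z); print("side", (M.T@(p-t)*100).round(2))
for (u,v) in((320.6,80+42/3.2),(320.6,80+280/3.2),(320.6,80+22/3.2),(320.6,80+300/3.2)):
    p=onz(c,(u,v),.108); print("bucket edge",(M.T@(p-t)*100).round(2))
# adapter in tray
c=pickle.load(open("pics/w2.pkl","rb"))
for v in (165+103/5,165+512/5):
    p=onz(c,(323.4,v),.091); print("tray edge",(M.T@(p-np.array([.5801,-.098,0]))*100).round(2))
```

```text
edge [ 2.95 -0.08 -1.4 ]
edge [-2.71 -0.09 -1.4 ]
side [ 0.29 -2.85 -1.4 ]
side [ 0.29  2.67 -1.4 ]
bucket edge [ 8.5  -0.11 13.17]
bucket edge [ 3.82 -0.12 13.17]
bucket edge [ 8.88 -0.11 13.17]
bucket edge [ 3.4  -0.12 13.17]
tray edge [ 2.84 -0.04 -9.1 ]
tray edge [-2.93  0.02 -9.1 ]
```

Edge measures give a shift of about 6.1 cm along tool x and 0 along y. I'll move above the mouth and look at the foot and rim together.

Call:
servo_tool(
  steps=[
    [2.5, 0, 0, 0, -0.2],
    [5, 0, 0, 0, -0.2],
    [6.1, 0, 1, 0, -0.2],
    [6.1, 0, 3, 0, -0.2],
    [6.1, 0, 4.5, 0, -0.2],
    [6.1, 0, 5, 0, -0.2],
    [6.1, 0, 5, 0, -0.2],
    [6.1, 0, 5, 0, -0.2],
  ],
)

```text
time_s: 6.65
ee_pos: [0.4674, 0.255, 0.1904]
tcp_rot: [0.0, 0.774, 0.633, 0.001]
force: [-0.1, 0.7, -0.8]
grip_width: 0.0563
```

Run:
```python
from h import *
import pickle
shift((.4665,.2545,.19),-11.3)
c=optics.calibration("wrist"); im=optics.camera("wrist")
pickle.dump(c,open("pics/w6.pkl","wb"))
cv2.imwrite("pics/w6.png",im)
a=im[130:330,210:430]; cv2.imwrite("pics/m6.png",np.clip(cv2.resize(a,(660,600),interpolation=2).astype(float)*1.6,0,255).astype(np.uint8))
cv2.imwrite("pics/s6.png",cv2.resize(optics.camera("scene")[220:370,330:480],(600,600),interpolation=2))
```

```text
t 6.65 pos [0.4674 0.255  0.1904] shift cm [-0.07 -0.08  0.04] yaw -0.002 zaxis [ 1.2e-03  6.0e-04 -1.0e+00] yang -11.42
```

View pics/m6.png

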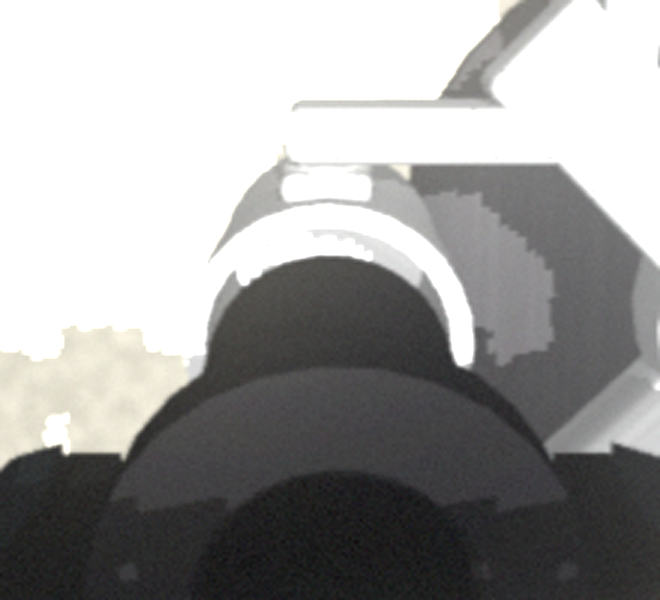

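View pics/s6.png

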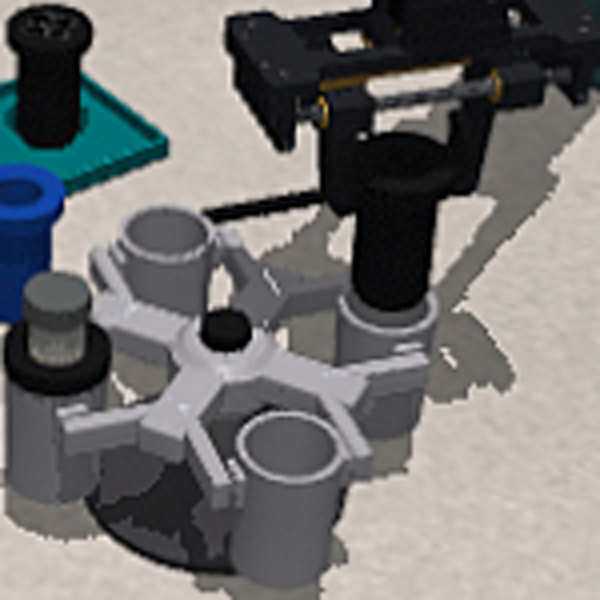

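Run:
```python
from h import *
import pickle
c=pickle.load(open("pics/w6.pkl","rb")); s=robot.get_state(); M=rot(s["tcp_rot"]); t=s["ee_pos"]
im=cv2.imread("pics/w6.png"); g=cv2.cvtColor(im,6)
for v in range(196,252,5): print(v,' '.join(f"{x:3d}" for x in g[v,268:376:2]))
print('col', [ (v,g[v,319],g[v,323]) for v in range(190,226,2)])
print("tool frame: body axis top z etc")
for zz in(.108,.117,.125):
  for r in(.022,.0235,.0275):
    p=np.array([t[0],t[1],zz]); print(zz,r,proj(c,p).round(1),proj(c,p+M[:,0]*r).round(1),proj(c,p+M[:,1]*r).round(1),proj(c,p-M[:,1]*r).round(1))
```

```text
196 233 233 232 232 232 234 232 231 231 232 229 139 109 110 111 110 112 106 131 170 183 171 156 146 130 126 126 131 138 150 160 161 152 113 114 115 114 112 113 112 112 102  92  93  96  94  95  95  95  98 100  88  75  75
201 231 231 232 231 234 235 235 234 233 201 110 108 108 109 112 119 136 178 218 222 223 224 226 228 230 229 227 226 225 222 223 222 218 209 180 135 119 113 112 113 110 109 106  93  91  92  95  97  96  96 100  98  96  98
206 230 230 229 230 230 233 234 232 197 107 107 121 195 222 224 225 222 221 222 221 207 182 163 155 151 151 151 152 156 169 187 218 221 220 220 219 220 223 220 180 121 110 109 102  92  92  92  96  93  95  98  97  95  98
211 228 230 231 232 234 237 233 132 117 200 224 223 222 222 218 173 195 228 229 230 231 230 230 227 227 225 225 221 223 224 153 151 141 143 146 147 167 213 220 219 220 222 197 120 104  91  91  93  93  93  94  94  95  96
216 232 231 232 232 235 215 153 222 223 222 225 206 172 226 230 227 225 226 220 195 139 101  75  63  56  54  53  53  56  59  84 111 189 142 140 139 139 141 143 145 195 217 216 214 217 148  94  90  92  92  93  91  92  92

[... 2150 characters left out ...]
 np.uint8(49)), (224, np.uint8(50), np.uint8(48))]
tool frame: body axis top z etc
0.108 0.022 [322.4 245.8] [322.4 208. ] [361.1 245.8] [283.8 245.8]
0.108 0.0235 [322.4 245.8] [322.4 205.4] [363.7 245.8] [281.1 245.8]
0.108 0.0275 [322.4 245.8] [322.4 198.3] [370.7 245.8] [274.1 245.8]
0.117 0.022 [322.5 250.9] [322.5 211.8] [362.6 250.9] [282.3 250.9]
0.117 0.0235 [322.5 250.9] [322.5 209. ] [365.4 250.9] [279.5 250.9]
0.117 0.0275 [322.5 250.9] [322.5 201.6] [372.7 250.9] [272.2 250.9]
0.125 0.022 [322.5 255.8] [322.5 215.3] [364.1 255.8] [280.9 255.8]
0.125 0.0235 [322.5 255.8] [322.5 212.5] [366.9 255.8] [278.  255.8]
0.125 0.0275 [322.5 255.8] [322.5 204.8] [374.5 255.8] [270.5 255.8]
```

Rim inner edges (279–360) and foot edges (283.5–355.5) share a centre at u≈319.4, and the rim lies under the TCP axis to within about 1 mm. I'll lower while watching the force.

Call:
servo_tool(
  steps=[
    [0, 0, 0.5, 0, -0.2],
    [0, 0, 1.0, 0, -0.2],
    [0, 0, 1.5, 0, -0.2],
    [0, 0, 2.0, 0, -0.2],
    [0, 0, 2.4, 0, -0.2],
  ],
)

```text
time_s: 7.38
ee_pos: [0.4667, 0.2548, 0.1652]
tcp_rot: [-0.0, 0.774, 0.633, -0.0]
force: [-0.1, -0.5, -1.0]
grip_width: 0.0565
```

Run:
```python
from h import *
im=optics.camera("wrist")
shift((.4665,.2545,.107),-11.3); s=robot.get_state();print(s["force"],s["wrist_torque"])
a=im[130:330,210:430]; cv2.imwrite("pics/m7.png",cv2.resize(a,(660,600),interpolation=2))
```

```text
t 7.42 pos [0.4665 0.2547 0.1647] shift cm [-0.01  0.01  5.77] yaw -0.002 zaxis [-1.2e-03 -6.0e-04 -1.0e+00] yang -11.4
[0.11184605 0.1865635  0.15831606] [-0.05818041  0.04658799  0.01835628]
```

View pics/m7.png

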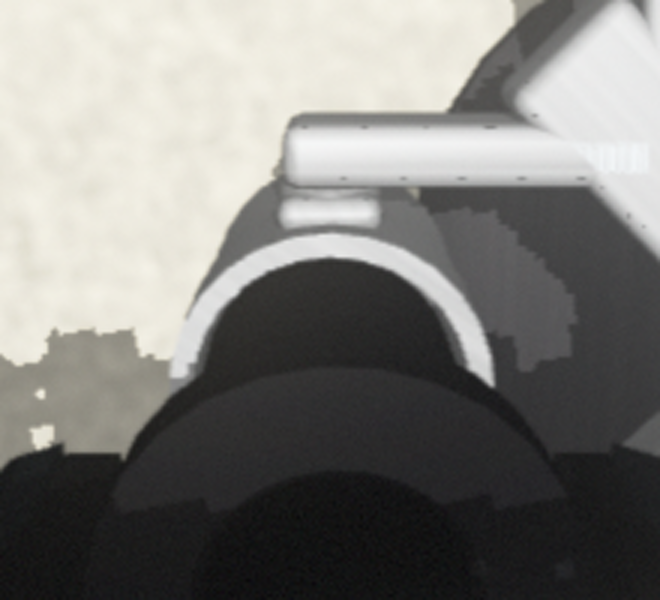

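The foot is inside the mouth with an even rim ring around it and no contact force, so I'll continue down.

Call:
servo_tool(
  steps=[
    [0, 0, 0.7, 0, -0.2],
    [0, 0, 1.4, 0, -0.2],
    [0, 0, 2.1, 0, -0.2],
    [0, 0, 2.8, 0, -0.2],
    [0, 0, 3.5, 0, -0.2],
    [0, 0, 4.2, 0, -0.2],
    [0, 0, 4.8, 0, -0.2],
    [0, 0, 5.2, 0, -0.2],
  ],
)

```text
time_s: 8.43
ee_pos: [0.4668, 0.2549, 0.1132]
tcp_rot: [-0.0, 0.774, 0.633, -0.0]
force: [-0.2, -0.1, -1.0]
grip_width: 0.0566
```

Run:
```python
from h import *
shift((.4665,.2545,.107),-11.3); s=robot.get_state();print(s["force"],s["wrist_torque"])
```

```text
t 8.43 pos [0.4668 0.2549 0.1132] shift cm [-0.04 -0.02  0.62] yaw -0.002 zaxis [-3.e-04 -1.e-04 -1.e+00] yang -11.4
[-0.20744753 -0.13452762 -0.9864959 ] [-0.0770241   0.03991263 -0.00261949]
```

Call:
servo_tool(
  steps=[
    [0, 0, 0.3, 0, -0.2],
    [0, 0, 0.45, 0, -0.2],
    [0, 0, 0.6, 0, -0.2],
    [0, 0, 0.7, 0, -0.2],
    [0, 0, 0.75, 0, -0.2],
  ],
)

```text
time_s: 9.05
ee_pos: [0.4673, 0.2556, 0.1088]
tcp_rot: [-0.0, 0.774, 0.633, 0.001]
force: [-6.6, -2.0, 16.1]
grip_width: 0.0562
```

Call:
servo_tool(
  steps=[
    [0, 0, -0.15, 0, -0.2],
    [0, 0, -0.15, 0, 0.55],
    [0, 0, -0.15, 0, 0.55],
    [0, 0, -0.15, 0, 0.55],
  ],
)

```text
time_s: 9.55
ee_pos: [0.4668, 0.2548, 0.1074]
tcp_rot: [0.0, 0.774, 0.633, -0.0]
force: [-0.5, 0.1, -0.4]
grip_width: 0.0685
```

Run:
```python
from h import *
im=optics.camera("wrist")
shift((.4665,.2545,.107),-11.3); s=robot.get_state();print(s["force"],s["wrist_torque"],s["grip_width"])
cv2.imwrite("pics/w8.png",im)
cv2.imwrite("pics/s8.png",cv2.resize(optics.camera("scene")[220:370,330:480],(600,600),interpolation=2))
```

```text
t 9.6 pos [0.4668 0.2548 0.1074] shift cm [-0.04 -0.03  0.04] yaw -0.002 zaxis [-3.e-04 -2.e-04 -1.e+00] yang -11.4
[ 0.33702008 -0.40885864  0.88048987] [-0.08171758  0.1151166  -0.02562178] 0.06826817579913294
```

View pics/w8.png

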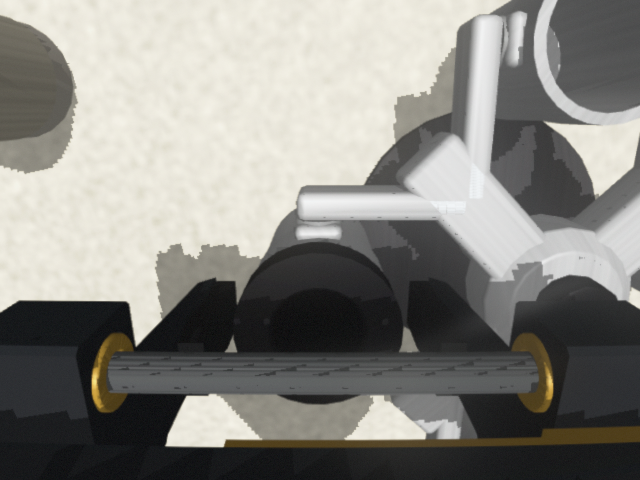

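View pics/s8.png

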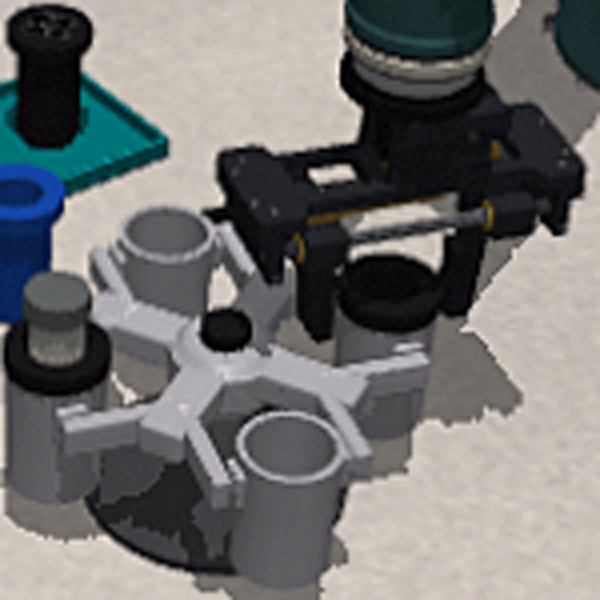

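The adapter sits in the bucket with its collar on the rim, just like the loaded one, and the fingers are clear on both sides. I'll go straight up and take one check picture.

Call:
servo_tool(
  steps=[
    [0, 0, -2, 0, 0.55],
    [0, 0, -6, 0, 0.55],
    [0, 0, -11, 0, 0.3],
    [0, 0, -15, 0, 0.3],
    [-5, 0, -15, 0, 0.3],
  ],
)

```text
time_s: 10.28
ee_pos: [0.46, 0.2081, 0.2625]
tcp_rot: [0.001, 0.773, 0.635, 0.005]
force: [-0.6, -0.9, 0.1]
grip_width: 0.0571
```

Run:
```python
from h import *
import pickle
c=optics.calibration("wrist"); im=optics.camera("wrist")
pickle.dump(c,open("pics/w9.pkl","wb")); cv2.imwrite("pics/w9.png",im)
cv2.imwrite("pics/s9.png",cv2.resize(optics.camera("scene")[220:370,330:480],(600,600),interpolation=2))
shift((.515,-.338,.25),-11.3)
```

```text
t 10.38 pos [0.4566 0.2034 0.2586] shift cm [-51.89  16.52   0.93] yaw -0.004 zaxis [ 0.0011 -0.0011 -1.    ] yang -11.5
```

View pics/w9.png

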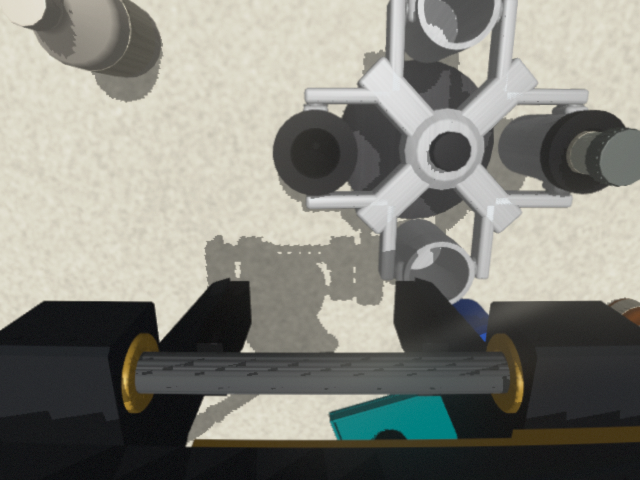

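View pics/s9.png

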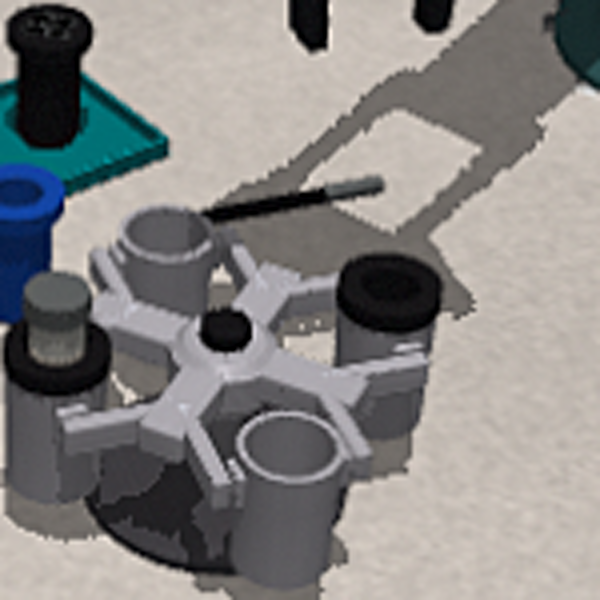

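The adapter is home and the bucket hangs straight, matching the loaded one. On to the tube.

Call:
servo_tool(
  steps=[
    [-52, 16.5, 0.8, 0, 0.3],
    [-52, 16.5, 0.8, 0, 0.3],
    [-52, 16.5, 0.8, 0, 0.3],
    [-52, 16.5, 0.8, 0, 0.3],
    [-52, 16.5, 0.8, 0, 0.3],
    [-52, 16.5, 0.8, 0, 0.3],
    [-52, 16.5, 0.8, 0, 0.3],
    [-52, 16.5, 0.8, 0, 0.3],
  ],
)

```text
time_s: 11.38
ee_pos: [0.5112, -0.2929, 0.2497]
tcp_rot: [-0.0, 0.774, 0.633, 0.0]
force: [0.6, -0.9, 0.2]
grip_width: 0.0575
```

Run:
```python
from h import *
shift((.515,-.338,.25),-11.3)
```

```text
t 11.38 pos [ 0.5112 -0.2929  0.2497] shift cm [-4.34  1.26 -0.03] yaw -0.002 zaxis [ 0.e+00  7.e-04 -1.e+00] yang -11.43
```

Call:
servo_tool(
  steps=[
    [-4.1, 1.2, 0, 0, 0.3],
    [-4.1, 1.2, 0, 0, 0.3],
    [-4.1, 1.2, 0, 0, 0.3],
    [-4.1, 1.2, 0, 0, 0.3],
  ],
)

```text
time_s: 11.88
ee_pos: [0.5148, -0.3322, 0.2501]
tcp_rot: [-0.0, 0.773, 0.634, 0.0]
force: [-0.3, 0.2, 0.1]
grip_width: 0.0571
```

Run:
```python
from h import *
import pickle
shift((.515,-.338,.25),-11.3)
c=optics.calibration("wrist"); im=optics.camera("wrist")
pickle.dump(c,open("pics/w10.pkl","wb")); cv2.imwrite("pics/w10.png",im)
cv2.imwrite("pics/m10.png",cv2.resize(im[165:285,265:385],(600,600),interpolation=2))
print(proj(c,(.515,-.338,.121)))
```

```text
t 11.88 pos [ 0.5148 -0.3322  0.2501] shift cm [-0.57  0.14  0.01] yaw -0.0 zaxis [-3.e-04  7.e-04 -1.e+00] yang -11.32
[324.51476731 232.55071886]
```

View pics/w10.png

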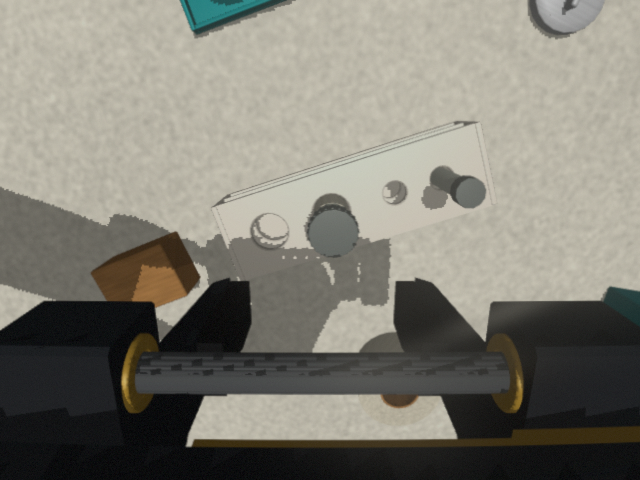

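View pics/m10.png

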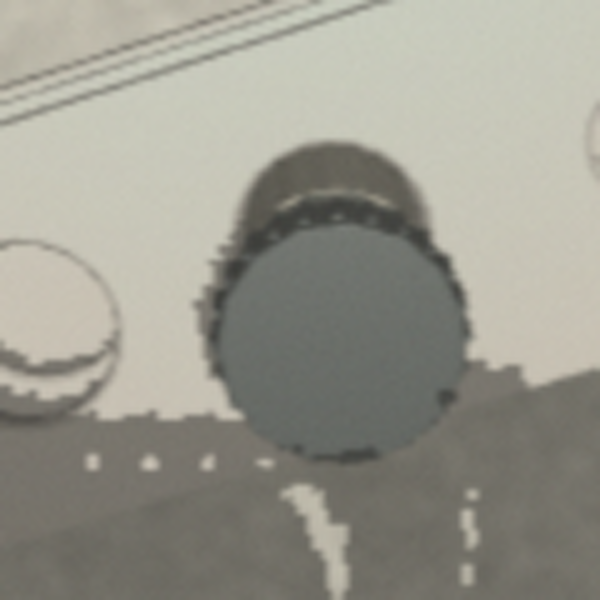

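The cap's top face is centred at (333.6,233.4), and the thin tube stands well to the right at (470,191).

Run:
```python
from h import *
import pickle
c=pickle.load(open("pics/w10.pkl","rb"))
p=onz(c,(333.6,233.4),.121);print(p)
shift((p[0],p[1],.1055),-11.3)
s=robot.get_state();M=rot(s["tcp_rot"])
for u in((333.6,165+224/5),(333.6,165+460/5)): print(M.T@(onz(c,u,.121)-s["ee_pos"])*100)
```

```text
[ 0.52098178 -0.33981475  0.121     ]
t 11.93 pos [ 0.5148 -0.3322  0.2504] shift cm [-0.63  0.75 14.48] yaw -0.0 zaxis [-1.e-04  4.e-04 -1.e+00] yang -11.31
[ 1.02287891  0.7411811  12.93540639]
[-2.3463597   0.76700863 12.9342696 ]
```

Call:
servo_tool(
  steps=[
    [-0.65, 0.75, 3, 0, 0.3],
    [-0.65, 0.75, 7, 0, 0.3],
    [-0.65, 0.75, 10.5, 0, 0.3],
    [-0.65, 0.75, 13, 0, 0.3],
    [-0.65, 0.75, 14.5, 0, 0.3],
    [-0.65, 0.75, 14.5, 0, 0.3],
  ],
)

```text
time_s: 12.68
ee_pos: [0.5203, -0.3405, 0.1045]
tcp_rot: [-0.001, 0.774, 0.634, -0.0]
force: [0.0, -0.3, 0.8]
grip_width: 0.0572
```

Call:
servo_tool(
  steps=[
    [0, 0, 0, 0, -0.6],
    [0, 0, 0, 0, -0.6],
    [0, 0, 0, 0, -0.6],
    [0, 0, 0, 0, -0.6],
    [0, 0, 0, 0, -0.6],
  ],
  force=20,
)

```text
time_s: 13.3
ee_pos: [0.5215, -0.3421, 0.1066]
tcp_rot: [0.001, 0.774, 0.633, 0.0]
force: [-0.3, 0.3, 5.7]
grip_width: 0.0339
```

Call:
servo_tool(
  steps=[
    [0, 0, -1, 0, -0.6],
    [0, 0, -3, 0, -0.6],
    [0, 0, -6, 0, -0.6],
    [0, 0, -10, 0, -0.6],
    [0, 0, -14, 0, -0.6],
    [0, 0, -17, 0, -0.6],
    [0, 0, -18.5, 0, -0.6],
    [0, 0, -18.5, 0, -0.6],
  ],
)

```text
time_s: 14.3
ee_pos: [0.5211, -0.3418, 0.2919]
tcp_rot: [0.001, 0.774, 0.633, 0.0]
force: [0.3, -0.8, -0.6]
grip_width: 0.0341
```

Run:
```python
from h import *
im=optics.camera("wrist"); cv2.imwrite("pics/w11.png",im)
cv2.imwrite("pics/s11.png",cv2.resize(optics.camera("scene")[80:280,200:400],(600,600),interpolation=2))
shift((.455,.195,.285),-11.3);s=robot.get_state();print(s["force"],s["grip_width"])
```

```text
t 14.4 pos [ 0.5201 -0.3411  0.289 ] shift cm [ 51.27 -16.98   0.48] yaw -0.002 zaxis [-0.0018  0.0012 -1.    ] yang -11.4
[ 0.53642716  0.24756374 -0.40107523] 0.03388468990685632
```

View pics/w11.png

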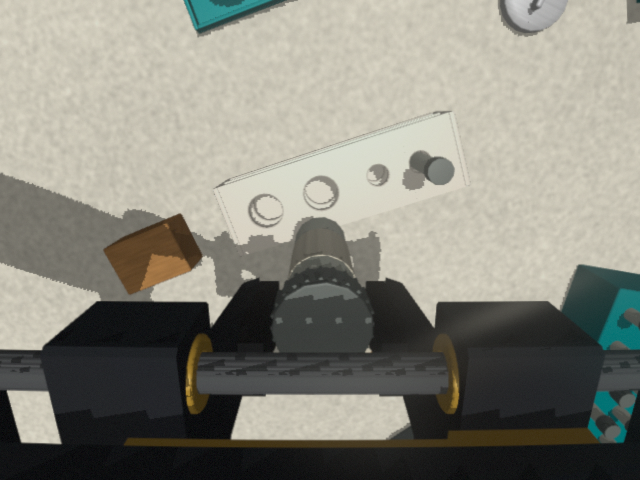

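View pics/s11.png

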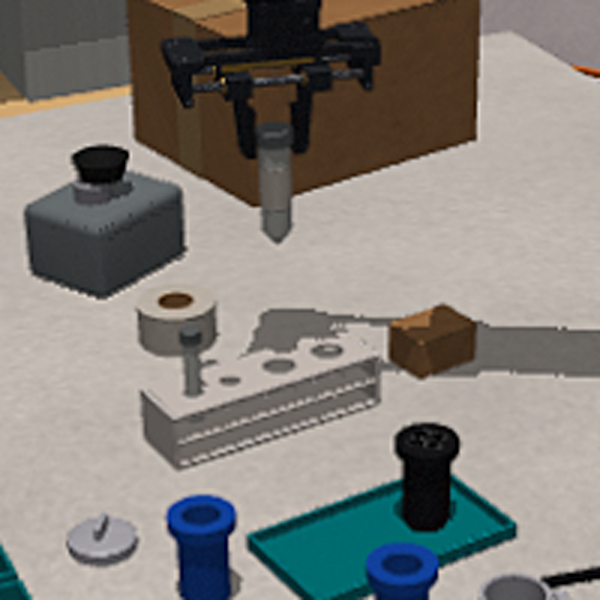

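The large tube hangs straight in the jaws with its cone at (277,240) in the scene crop; the thin tube is untouched. Carrying it to beside the bucket.

Call:
servo_tool(
  steps=[
    [51.3, -17, 0, 0, -0.6],
    [51.3, -17, 0, 0, -0.6],
    [51.3, -17, 0, 0, -0.6],
    [51.3, -17, 0, 0, -0.6],
    [51.3, -17, 0, 0, -0.6],
    [51.3, -17, 0, 0, -0.6],
    [51.3, -17, 0, 0, -0.6],
    [51.3, -17, 0, 0, -0.6],
  ],
)

```text
time_s: 15.4
ee_pos: [0.4589, 0.1564, 0.2884]
tcp_rot: [-0.001, 0.774, 0.633, -0.001]
force: [1.3, 0.3, 0.1]
grip_width: 0.0339
```

Run:
```python
from h import *
shift((.455,.195,.285),-11.3)
```

```text
t 15.4 pos [0.4589 0.1564 0.2884] shift cm [ 3.71 -1.14  0.34] yaw -0.002 zaxis [-2.8e-03 -9.0e-04 -1.0e+00] yang -11.41
```

Call:
servo_tool(
  steps=[
    [3.7, -1.0, 2, 0, -0.6],
    [3.7, -1.0, 2, 0, -0.6],
    [3.7, -1.0, 2, 0, -0.6],
    [3.7, -1.0, 2, 0, -0.6],
    [3.7, -1.0, 2, 0, -0.6],
  ],
)

```text
time_s: 16.02
ee_pos: [0.4584, 0.1921, 0.2708]
tcp_rot: [0.0, 0.774, 0.633, 0.0]
force: [0.6, 0.1, 0.2]
grip_width: 0.0336
```

Run:
```python
from h import *
import pickle
shift((.4665,.2545,.265),-11.3)
c=optics.calibration("wrist"); im=optics.camera("wrist")
pickle.dump(c,open("pics/w12.pkl","wb")); cv2.imwrite("pics/w12.png",im)
a=im[70:220,240:440]; cv2.imwrite("pics/m12a.png",np.clip(cv2.resize(a,(800,600),interpolation=2)*2.,0,255).astype(np.uint8))
a=im[200:400,240:400]; cv2.imwrite("pics/m12b.png",np.clip(cv2.resize(a,(480,600),interpolation=2)*1.,0,255).astype(np.uint8))
```

```text
t 16.02 pos [0.4584 0.1921 0.2708] shift cm [ 6.28 -0.45  0.58] yaw -0.004 zaxis [ 7.e-04  1.e-04 -1.e+00] yang -11.51
```

View pics/m12a.png

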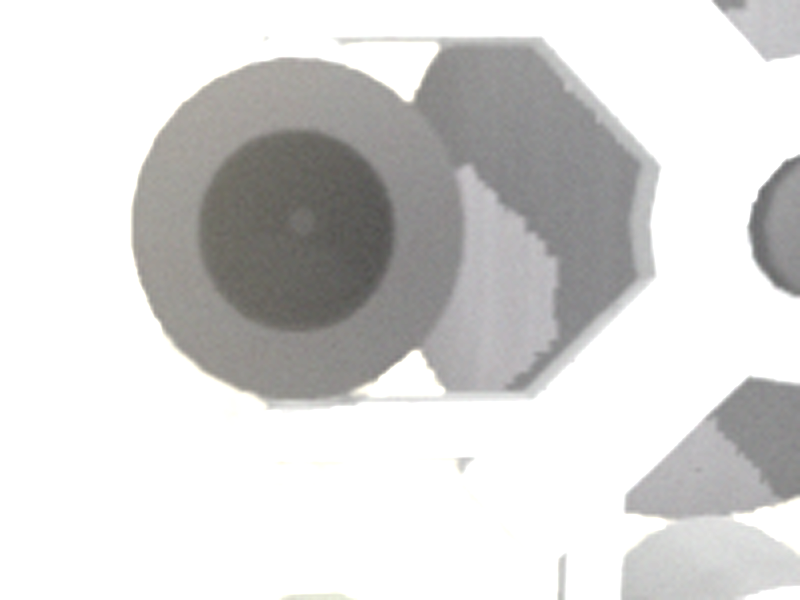

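View pics/m12b.png

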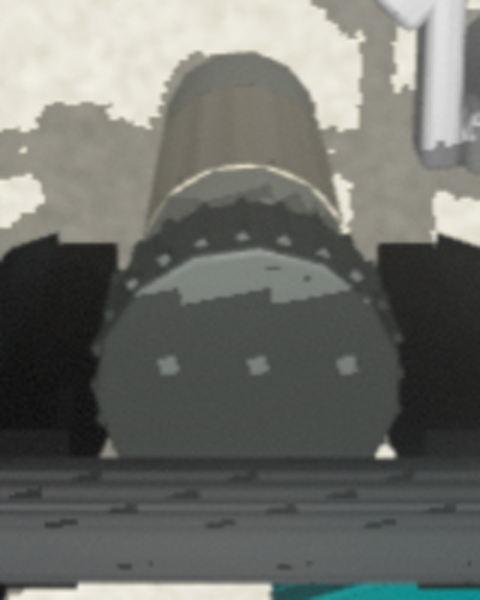

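Run:
```python
from h import *
import pickle
c=pickle.load(open("pics/w12.pkl","rb")); s=robot.get_state(); M=rot(s["tcp_rot"]); t=s["ee_pos"]
T=lambda u,z:(M.T@(onz(c,u,z)-t)*100).round(2)
print("collar top/bot",T((314.6,70+57/4),.121),T((314.6,70+398/4),.121))
print("collar l/r",T((240+133/4,127),.121),T((240+464/4,127),.121))
print("bore top/bot",T((314.3,70+129/4),.121),T((314.3,70+330/4),.121))
print("bore l/r",T((240+199/4,127.4),.121),T((240+394/4,127.4),.121))
print("cone tip",T((315.5,125),.042))
zc=t[2]+.0144
print("cap front edge",T((240+245/3,200+250/3),zc),"l/r",T((240+97/3,325),zc),T((240+402/3,325),zc))
zt=t[2]-.1006
print("cone shoulder top",T((240+245/3,200+52/3),zt+.015), T((240+245/3,200+52/3),zt))
for d in(0,.0012,.002):
  p=t+M[:,0]*d; p[2]=zt+.015; print(d,"pred shoulder top edge",proj(c,p+M[:,0]*.0145)); p[2]=zt; print(" tip edge",proj(c,p+M[:,0]*.003))
cc=optics.calibration("wrist");print(cc["eye"]-c["eye"])
```

```text
collar top/bot [ 9.16 -0.52 14.99] [ 3.45 -0.55 14.99]
collar l/r [ 6.37 -3.38 14.98] [ 6.37  2.31 14.99]
bore top/bot [ 8.   -0.55 14.99] [ 4.63 -0.56 14.99]
bore l/r [ 6.34 -2.24 14.99] [ 6.34  1.11 14.99]
cone tip [ 6.33 -0.6  22.89]
cap front edge [ 1.88 -0.03 -1.44] l/r [ 0.37 -1.69 -1.44] [ 0.37  1.72 -1.44]
cone shoulder top [ 1.58 -0.04  8.56] [ 1.2  -0.05 10.06]
0 pred shoulder top edge [322.32838716 219.61004631]
 tip edge [322.29559806 231.75917193]
0.0012 pred shoulder top edge [322.32841438 217.55339469]
 tip edge [322.29558236 229.8664481 ]
0.002 pred shoulder top edge [322.32843221 216.17899847]
 tip edge [322.29557159 228.60178175]
[-4.02131324e-05  1.05762879e-04  3.35619220e-05]
```

Call:
servo_tool(
  steps=[
    [2.5, -0.2, 0, 0, -0.6],
    [5, -0.53, 0, 0, -0.6],
    [6.2, -0.53, 1, 0, -0.6],
    [6.2, -0.53, 2.5, 0, -0.6],
    [6.2, -0.53, 4.0, 0, -0.6],
    [6.2, -0.53, 4.4, 0, -0.6],
    [6.2, -0.53, 4.4, 0, -0.6],
  ],
)

```text
time_s: 16.95
ee_pos: [0.4647, 0.2542, 0.2257]
tcp_rot: [-0.0, 0.774, 0.633, -0.001]
force: [0.6, 0.5, -0.6]
grip_width: 0.0341
```

Run:
```python
from h import *
import pickle
shift((.4665,.2545,.1426),-11.3)
c=optics.calibration("wrist"); im=optics.camera("wrist")
pickle.dump(c,open("pics/w13.pkl","wb")); cv2.imwrite("pics/w13.png",im)
a=im[170:320,240:400]; cv2.imwrite("pics/m13.png",np.clip(cv2.resize(a,(640,600),interpolation=2)*1.7,0,255).astype(np.uint8))
cv2.imwrite("pics/s13.png",cv2.resize(optics.camera("scene")[200:350,330:480],(600,600),interpolation=2))
```

```text
t 16.95 pos [0.4647 0.2542 0.2257] shift cm [0.07 0.18 8.31] yaw -0.002 zaxis [-1.1e-03 -7.0e-04 -1.0e+00] yang -11.43
```

View pics/m13.png

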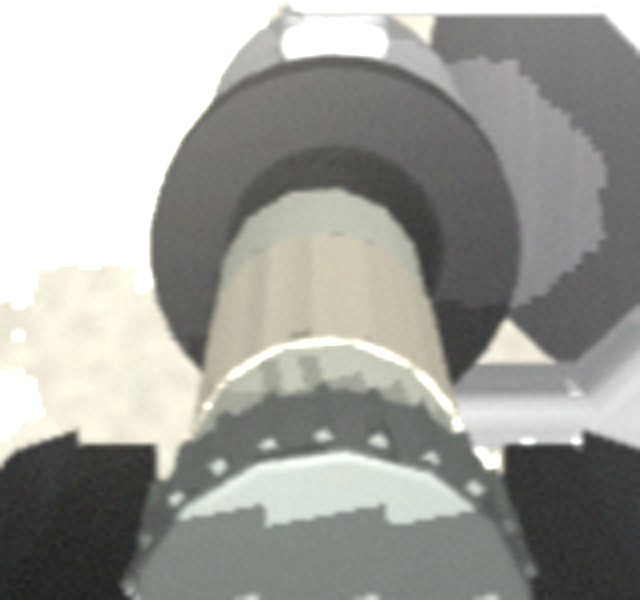

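View pics/s13.png

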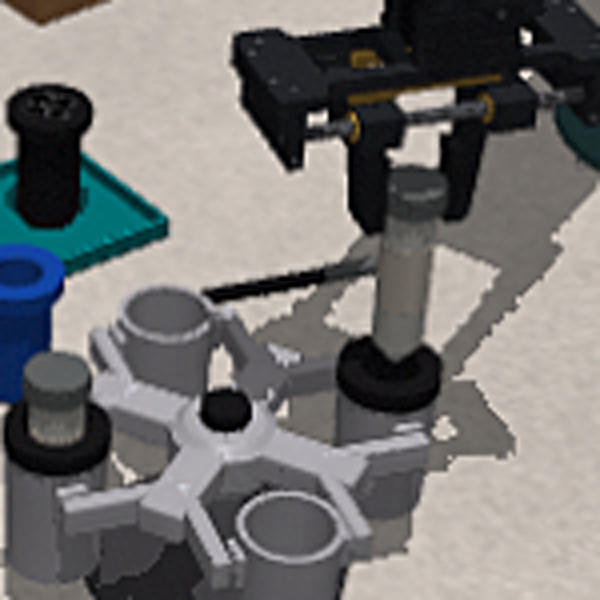

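The tube sits about 2 mm left of the bore centre (336 vs about 320 in the crop). Let me compute the correction.

Run:
```python
from h import *
import pickle
c=pickle.load(open("pics/w13.pkl","rb")); s=robot.get_state(); M=rot(s["tcp_rot"]); t=s["ee_pos"]; print(t)
T=lambda u,z:(M.T@(onz(c,u,z)-t)*100).round(2)
print("collar top",T((324,170+62/4),.121),"l/r",T((240+151/4,170+240/4),.121),T((240+521/4,170+240/4),.121))
print("bore top",T((324,170+147/4),.121),"l/r",T((240+231/4,170+225/4),.121),T((240+441/4,170+225/4),.121))
zt=t[2]-.1006
print("shoulder top",T((320,170+187/4),zt+.015),"l/r",T((240+224/4,170+240/4),zt+.015),T((240+417/4,170+240/4),zt+.015))
g=cv2.cvtColor(cv2.imread("pics/w13.png"),6)
for v in(222,228,234,240,246,252): print(v,' '.join(f"{x:3d}" for x in g[v,276:372:2]))
```

```text
[0.46528098 0.25473712 0.22679995]
collar top [ 3.01  0.02 10.58] l/r [ 0.23 -2.84 10.58] [ 0.23  2.89 10.58]
bore top [ 1.7   0.02 10.58] l/r [ 0.47 -1.6  10.58] [ 0.47  1.65 10.58]
shoulder top [ 1.58 -0.21  8.56] l/r [ 0.81 -1.57  8.56] [0.81 1.17 8.56]
222 222 144  65  65  63  66  63  64  63  64  63  56  51  48  67 102 108 109 112 111 112 113 115 114 114 114 114 115 113 110  88  42  39  37  38  40  46  54  56  54  54  53  54  53  54  56  61  86
228 195  70  64  64  61  63  62  62  61  61  58  52  93 105 107 108 110 112 113 114 114 116 118 113 106 115 115 115 115 112 112 108  97  45  37  37  36  46  55  53  55  54  54  53  54  53  54  76
234 195  70  61  60  60  60  61  62  58  59  82 100 103 106 108 111 117 118 115 114 113 118 120 119 120 120 120 119 115 114 114 112 109 104  68  35  37  43  53  51  52  52  52  53  50  51  55  77
240 229 124  59  60  59  57  58  58  57  63 100 108 114 112 107 113 118 117 116 114 113 117 118 119 118 119 119 118 115 114 113 112 112 109 103  43  38  50  50  49  51  51  52  51  52  50  54  83
246 145 140  71  57  58  58  57  57  54  91 108 110 112 107 108 115 118 117 115 114 112 118 118 118 118 119 120 120 115 113 114 113 111 111 107 106  53  38  39  41  46  48  45  40  42  43  74  62
252 141 143 139  94  55  56  53  56  80 105 107 111 110 109 108 114 116 115 112 110 103 114 119 119 117 117 119 119 116 115 112 115 113 112 110 106  98  42  39  36  36  37  39  39  91 140 137  81
```

Call:
servo_tool(
  steps=[
    [0, 0.2, 0, 0, -0.6],
    [0, 0.2, 0.6, 0, -0.6],
    [0, 0.2, 1.2, 0, -0.6],
    [0, 0.2, 1.8, 0, -0.6],
    [0, 0.2, 2.4, 0, -0.6],
  ],
)

```text
time_s: 17.68
ee_pos: [0.4668, 0.2544, 0.2017]
tcp_rot: [-0.0, 0.774, 0.633, -0.0]
force: [-0.2, 0.3, 0.1]
grip_width: 0.0341
```

Run:
```python
from h import *
import pickle
shift((.4665,.2545,.1426),-11.3);s=robot.get_state();print(s["force"])
c=optics.calibration("wrist"); im=optics.camera("wrist")
cv2.imwrite("pics/w14.png",im)
a=im[170:320,240:400]; cv2.imwrite("pics/m14.png",np.clip(cv2.resize(a,(640,600),interpolation=2)*1.7,0,255).astype(np.uint8))
```

```text
t 17.68 pos [0.4668 0.2544 0.2017] shift cm [ 0.   -0.02  5.91] yaw -0.002 zaxis [-5.e-04 -2.e-04 -1.e+00] yang -11.4
[-0.20750236  0.28086715  0.05454589]
```

View pics/m14.png

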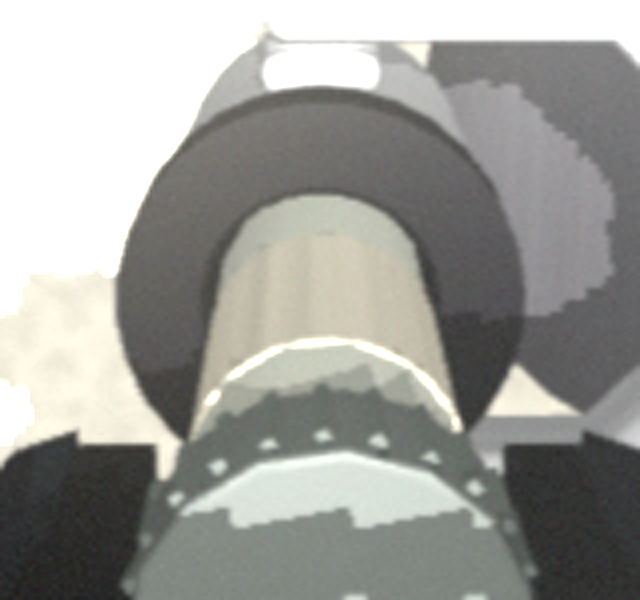

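The cone is in the bore and centred, with even gaps left and right and zero force. I'll lower on.

Call:
servo_tool(
  steps=[
    [0, 0, 0.7, 0, -0.6],
    [0, 0, 1.4, 0, -0.6],
    [0, 0, 2.1, 0, -0.6],
    [0, 0, 2.8, 0, -0.6],
    [0, 0, 3.5, 0, -0.6],
    [0, 0, 4.2, 0, -0.6],
    [0, 0, 4.8, 0, -0.6],
    [0, 0, 5.3, 0, -0.6],
  ],
)

```text
time_s: 18.73
ee_pos: [0.4669, 0.2545, 0.149]
tcp_rot: [-0.0, 0.774, 0.633, -0.0]
force: [-0.4, 1.1, -1.2]
grip_width: 0.0338
```

Call:
servo_tool(
  steps=[
    [0, 0, 0.2, 0, -0.6],
    [0, 0, 0.4, 0, -0.6],
    [0, 0, 0.5, 0, -0.6],
    [0, 0, 0.6, 0, -0.6],
    [0, 0, 0.6, 0, -0.6],
  ],
)

```text
time_s: 19.35
ee_pos: [0.467, 0.2545, 0.1435]
tcp_rot: [0.0, 0.774, 0.633, 0.0]
force: [0.0, -0.5, -0.0]
grip_width: 0.0337
```

Call:
servo_tool(
  steps=[
    [0, 0, 0.1, 0, -0.6],
    [0, 0, 0.15, 0, -0.6],
    [0, 0, 0.2, 0, -0.6],
    [0, 0, 0.2, 0, -0.6],
  ],
)

```text
time_s: 19.85
ee_pos: [0.4676, 0.255, 0.1429]
tcp_rot: [0.0, 0.774, 0.633, 0.001]
force: [-1.5, -0.2, 6.6]
grip_width: 0.0339
```

Contact came at 6.6 N with the TCP at 0.1429 m, against 0.1426 m expected for fully seated. I'll unload the press a little and open.

Call:
servo_tool(
  steps=[
    [0, 0, -0.08, 0, -0.6],
    [0, 0, -0.08, 0, 0.2],
    [0, 0, -0.08, 0, 0.2],
    [0, 0, -0.08, 0, 0.2],
  ],
)

```text
time_s: 20.35
ee_pos: [0.4668, 0.2543, 0.1418]
tcp_rot: [-0.0, 0.774, 0.633, -0.0]
force: [-0.0, 0.3, 0.6]
grip_width: 0.053
```

Call:
servo_tool(
  steps=[
    [0, 0, -2, 0, 0.2],
    [0, 0, -5, 0, 0.2],
    [0, 0, -8, 0, 0.2],
    [0, 0, -10, 0, 0.2],
    [-4, 0, -10, 0, 0.2],
    [-6, 0, -10, 0, 0.2],
    [-6, 0, -10, 0, 0.2],
    [-6, 0, -10, 0, 0.2],
  ],
)

```text
time_s: 21.35
ee_pos: [0.4552, 0.196, 0.2419]
tcp_rot: [-0.0, 0.774, 0.633, 0.0]
force: [0.5, 0.6, 0.1]
grip_width: 0.0528
```

Run:
```python
from h import *
import pickle
s=robot.get_state();print(s["time_s"],s["ee_pos"],s["grip_width"])
c=optics.calibration("wrist"); im=optics.camera("wrist")
pickle.dump(c,open("pics/w15.pkl","wb")); cv2.imwrite("pics/w15.png",im)
cv2.imwrite("pics/s15.png",cv2.resize(optics.camera("scene")[240:390,320:470],(600,600),interpolation=2))
```

```text
21.35 [0.45516562 0.19601571 0.24186564] 0.05278375035573179
```

View pics/w15.png

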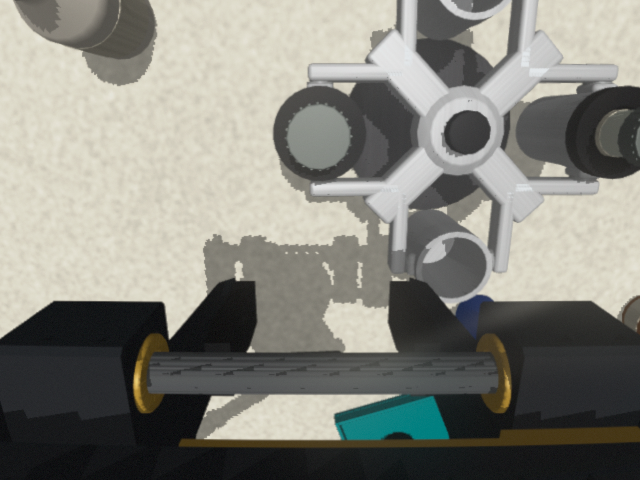

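View pics/s15.png

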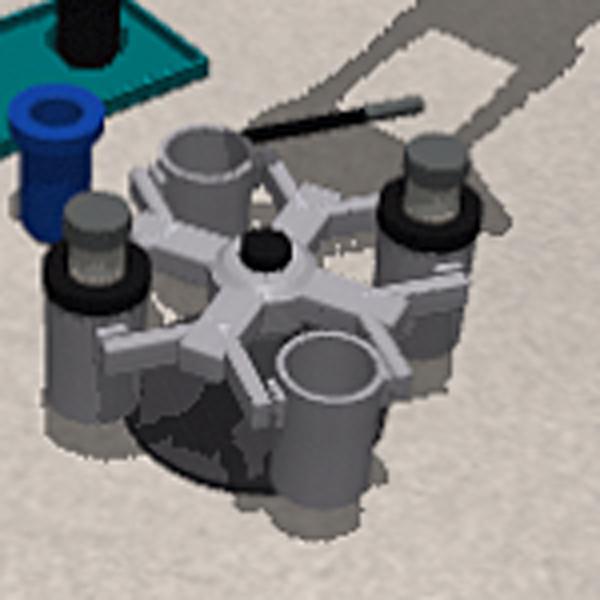

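The bucket is loaded symmetrically with the other: cap centred at (319,137) in the wrist view, tube standing as high as the reference. For the rock check I'll push the cap from the outside towards the hub with closed fingers, which swings the foot outward.

Run:
```python
from h import *
import pickle
c=pickle.load(open("pics/w15.pkl","rb")); print(onz(c,(319,137),.157))
o=np.array([-.98,.199])
a=np.array([.4668,.2545])
shift((*(a+.060*o),.160),-11.4)
t=optics.calibration("top")
print("bottle",onz(t,(130,335),.14),onz(t,(150,338),.0))
```

```text
[0.46524328 0.25556428 0.157     ]
t 21.45 pos [0.4552 0.1963 0.2419] shift cm [ 5.95 -6.01  8.19] yaw 0.0 zaxis [-4.e-04  2.e-04 -1.e+00] yang -11.38
bottle [0.31766753 0.37489108 0.14      ] [0.30904408 0.37420174 0.        ]
```

Call:
servo_tool(
  steps=[
    [3, -3, 0, 0, -1],
    [6, -6, 0, 0, -1],
    [6, -6, 1, 0, -1],
    [6, -6, 4, 0, -1],
    [6, -6, 7, 0, -1],
    [6, -6, 8.2, 0, -1],
    [6, -6, 8.2, 0, -1],
    [6, -6, 8.2, 0, -1],
  ],
  force=10,
)

```text
time_s: 22.45
ee_pos: [0.4091, 0.2667, 0.1613]
tcp_rot: [0.0, 0.774, 0.633, 0.001]
force: [0.9, -0.2, 0.9]
grip_width: 0.0004
```

Run:
```python
from h import *
import pickle
shift((.4668,.2545,.160),-11.4); print(robot.get_state()["grip_width"])
c=optics.calibration("wrist"); im=optics.camera("wrist")
pickle.dump(c,open("pics/w16.pkl","wb")); cv2.imwrite("pics/w16.png",im)
cv2.imwrite("pics/s16.png",cv2.resize(optics.camera("scene")[220:370,330:480],(600,600),interpolation=2))
```

```text
t 22.45 pos [0.4091 0.2667 0.1613] shift cm [-0.05  5.9   0.14] yaw -0.0 zaxis [ 1.6e-03  9.0e-04 -1.0e+00] yang -11.42
0.00036781970949953895
```

View pics/w16.png

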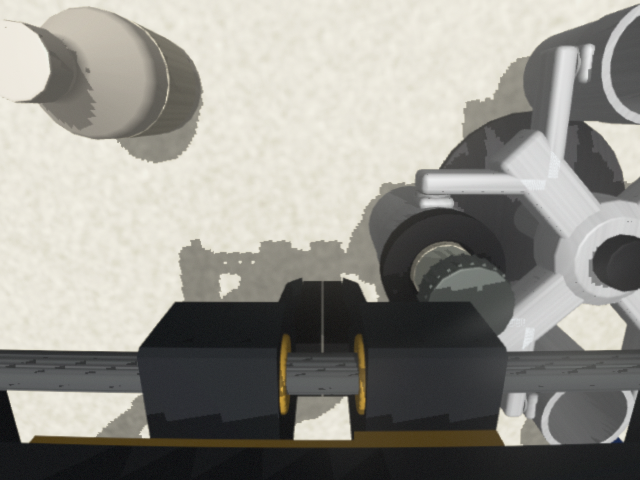

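View pics/s16.png

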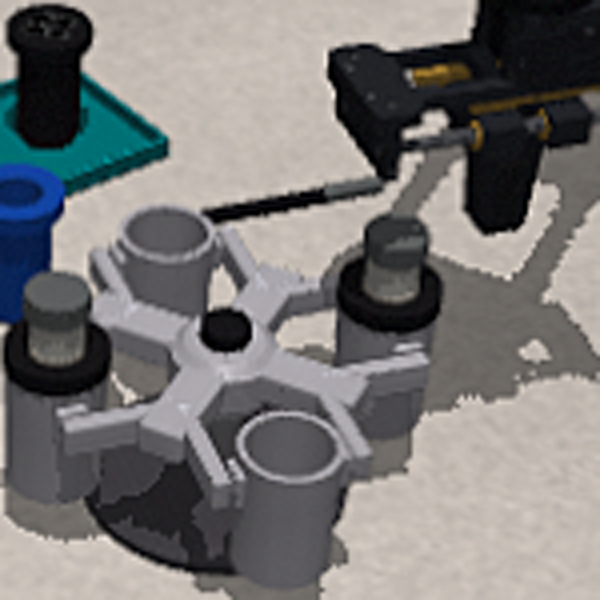

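The closed fingers stand outside the cap at cap height, with the loaded bucket hanging straight. I'll push gently towards the hub.

Call:
servo_tool(
  steps=[
    [0, 1.0, 0.1, 0, -1],
    [0, 2.0, 0.1, 0, -1],
    [0, 2.6, 0.1, 0, -1],
    [0, 3.1, 0.1, 0, -1],
    [0, 3.6, 0.1, 0, -1],
    [0, 4.1, 0.1, 0, -1],
    [0, 4.5, 0.1, 0, -1],
    [0, 4.8, 0.1, 0, -1],
  ],
)

```text
time_s: 23.55
ee_pos: [0.4554, 0.2568, 0.1592]
tcp_rot: [-0.0, 0.774, 0.633, -0.0]
force: [-0.9, -0.4, -0.7]
grip_width: 0.0005
```

Run:
```python
from h import *
import pickle
shift((.4668,.2545,.160),-11.4); print(robot.get_state()["force"])
c=optics.calibration("wrist"); im=optics.camera("wrist")
pickle.dump(c,open("pics/w17.pkl","wb")); cv2.imwrite("pics/w17.png",im)
cv2.imwrite("pics/s17.png",cv2.resize(optics.camera("scene")[220:370,330:480],(600,600),interpolation=2))
```

```text
t 23.55 pos [0.4554 0.2568 0.1592] shift cm [-0.    1.17 -0.08] yaw -0.0 zaxis [-1.e-04 -0.e+00 -1.e+00] yang -11.4
[-0.91848506 -0.40119384 -0.69637039]
```

View pics/w17.png

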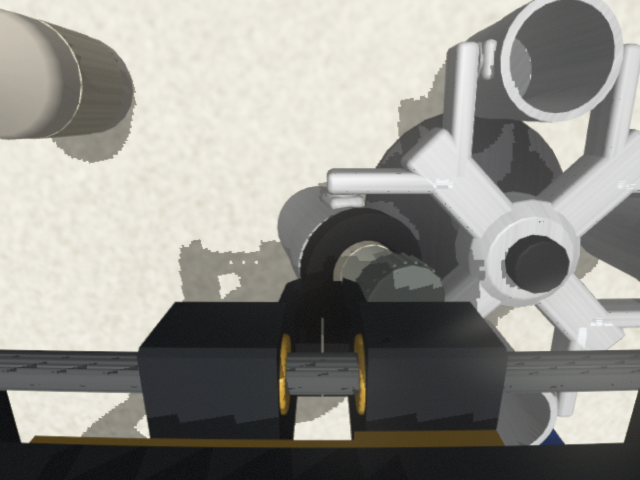

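View pics/s17.png

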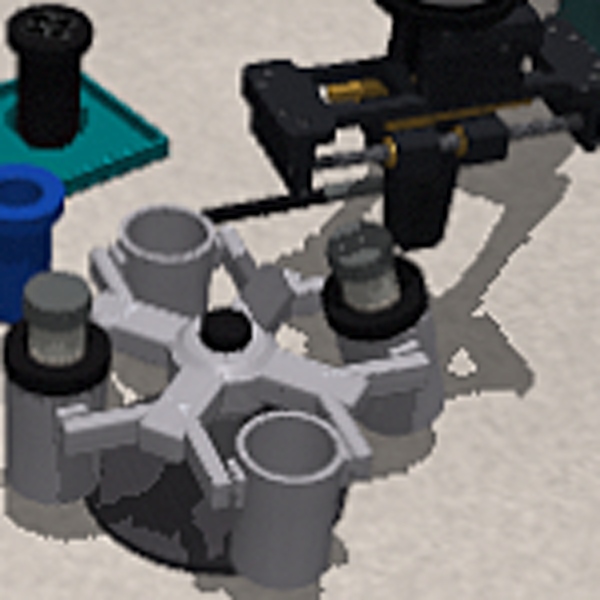

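The bucket is tipping freely: the cap moved from (397,233) to (360,243) in the scene crop, with the foot outward. Next is the angle.

```bash
cat >> h.py <<'E'
def pred(cam,th,L=.067):
    o=np.array([-.98,.199]);a=np.array([.4668,.2545])
    xy=a-o*L*np.sin(th); return proj(cam,(*xy,.09+L*np.cos(th)))
E
python3 - <<'E'
from h import *
s=optics.calibration("scene")
for d in(0,10,15,20,25,30): 
  u=pred(s,np.radians(d)); f=pred(s,np.radians(d),-.061); print(d,((u-(330,220))*4).round(0),"foot",((f-(330,220))*4).round(0))
E
```

```text
0 [391. 226.] foot [368. 408.]
10 [371. 231.] foot [386. 403.]
15 [361. 234.] foot [394. 400.]
20 [351. 239.] foot [403. 397.]
25 [341. 244.] foot [411. 392.]
30 [332. 249.] foot [419. 388.]
```

It's about 18°. I'll push another 10 mm.

Call:
servo_tool(
  steps=[
    [0, 0.3, 0, 0, -1],
    [0, 0.6, 0, 0, -1],
    [0, 0.9, 0, 0, -1],
    [0, 1.1, 0, 0, -1],
    [0, 1.1, 0, 0, -1],
    [0, 1.1, 0, 0, -1],
  ],
)

```text
time_s: 24.4
ee_pos: [0.4659, 0.2547, 0.1592]
tcp_rot: [-0.0, 0.774, 0.633, -0.0]
force: [-0.9, 0.0, 0.0]
grip_width: 0.0003
```

Run:
```python
from h import *
shift((.4668,.2545,.160),-11.4); print(robot.get_state()["force"])
cv2.imwrite("pics/w18.png",optics.camera("wrist"))
cv2.imwrite("pics/s18.png",cv2.resize(optics.camera("scene")[220:370,330:480],(600,600),interpolation=2))
```

```text
t 24.4 pos [0.4659 0.2547 0.1592] shift cm [ 0.    0.09 -0.08] yaw -0.0 zaxis [-1.e-04 -0.e+00 -1.e+00] yang -11.4
[-0.86429274  0.00938884  0.02117793]
```

View pics/s18.png

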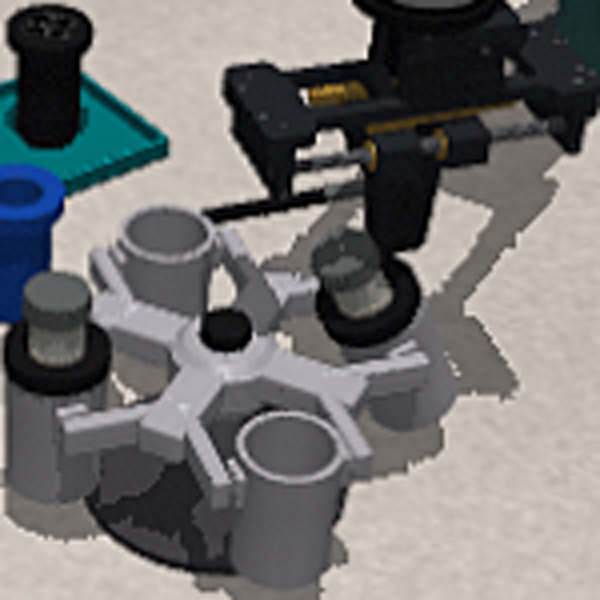

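The cap top is now at about (343,250), roughly 27° of tilt. I'll draw back so it swings home, then retreat.

Call:
servo_tool(
  steps=[
    [0, -0.8, 0, 0, -1],
    [0, -1.8, 0, 0, -1],
    [0, -3, 0, 0, -1],
    [0, -4.5, 0, 0, -1],
    [0, -6.5, 0, 0, -1],
    [0, -7, -2, 0, -1],
    [0, -7, -7, 0, -1],
    [0, -7, -10, 0, -1],
  ],
)

```text
time_s: 25.5
ee_pos: [0.3967, 0.2692, 0.2615]
tcp_rot: [0.0, 0.774, 0.634, 0.001]
force: [0.0, -0.0, -0.1]
grip_width: 0.0002
```

Call:
servo_tool(
  steps=[
    [-6, 7, 0, 0, -0.5],
    [-10, 7, 0, 0, -0.5],
    [-10, 7, 0, 0, -0.5],
    [-10, 7, 0, 0, -0.5],
    [-10, 7, 0, 0, -0.5],
    [-10, 7, 0, 0, -0.5],
    [-10, 7, 0, 0, -0.5],
    [-10, 7, 0, 0, -0.5],
  ],
)

```text
time_s: 26.5
ee_pos: [0.4461, 0.1571, 0.2591]
tcp_rot: [-0.0, 0.774, 0.634, -0.0]
force: [-0.1, 0.4, 0.3]
grip_width: 0.0222
```

Call:
servo_tool(
  steps=[
    [0, 0, 0, 0, -0.5],
    [0, 0, 0, 0, -0.5],
    [0, 0, 0, 0, -0.5],
    [0, 0, 0, 0, -0.5],
    [0, 0, 0, 0, -0.5],
    [0, 0, 0, 0, -0.5],
    [0, 0, 0, 0, -0.5],
    [0, 0, 0, 0, -0.5],
  ],
)

```text
time_s: 27.5
ee_pos: [0.4462, 0.1567, 0.2592]
tcp_rot: [0.0, 0.774, 0.633, 0.0]
force: [0.9, 1.0, -0.4]
grip_width: 0.0219
```

Call:
servo_tool(
  steps=[
    [0, 0, 0, 0, -0.5],
    [0, 0, 0, 0, -0.5],
    [0, 0, 0, 0, -0.5],
    [0, 0, 0, 0, -0.5],
    [0, 0, 0, 0, -0.5],
    [0, 0, 0, 0, -0.5],
    [0, 0, 0, 0, -0.5],
    [0, 0, 0, 0, -0.5],
  ],
)

```text
time_s: 28.5
ee_pos: [0.4462, 0.1566, 0.2592]
tcp_rot: [0.0, 0.774, 0.633, -0.0]
force: [-0.0, 0.3, -0.2]
grip_width: 0.0221
```

Call:
servo_tool(
  steps=[
    [0, 0, 0, 0, -0.5],
    [0, 0, 0, 0, -0.5],
    [0, 0, 0, 0, -0.5],
    [0, 0, 0, 0, -0.5],
    [0, 0, 0, 0, -0.5],
    [0, 0, 0, 0, -0.5],
    [0, 0, 0, 0, -0.5],
    [0, 0, 0, 0, -0.5],
  ],
)

```text
time_s: 29.5
ee_pos: [0.4462, 0.1567, 0.2592]
tcp_rot: [0.0, 0.774, 0.633, 0.0]
force: [0.1, 0.4, -0.0]
grip_width: 0.0222
```

Run:
```python
from h import *
s=robot.get_state();print(s["time_s"],s["ee_pos"])
cv2.imwrite("pics/w19.png",optics.camera("wrist"))
a=optics.camera("scene"); cv2.imwrite("pics/sc19.png",a)
cv2.imwrite("pics/s19.png",cv2.resize(a[240:390,320:470],(600,600),interpolation=2))
b=cv2.imread("pics/s15.png"); d=cv2.absdiff(b,cv2.imread("pics/s19.png")).max(2); print("diff on rotor px",(d[100:500,30:500]>40).sum())
a0=cv2.imread("pics/scene0.png"); d=cv2.absdiff(a,a0).max(2); cv2.imwrite("pics/d19.png",d)
cv2.imwrite("pics/top19.png",optics.camera("top"))
```

```text
29.5 [0.44621171 0.15665229 0.25918746]
diff on rotor px 7428
```

View pics/s19.png

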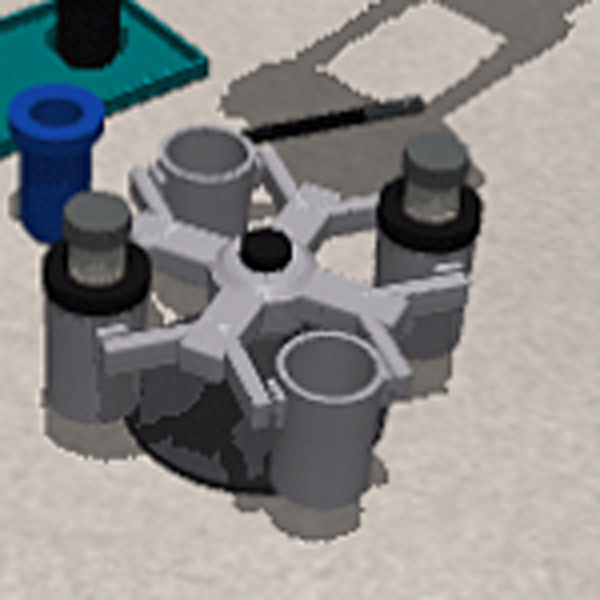

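View pics/sc19.png

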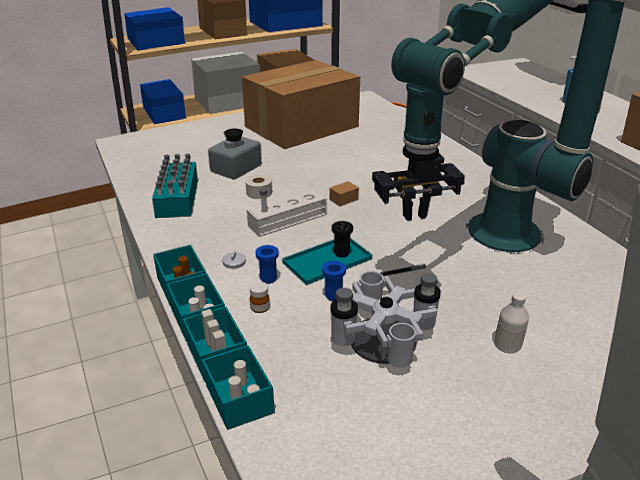

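View pics/w19.png

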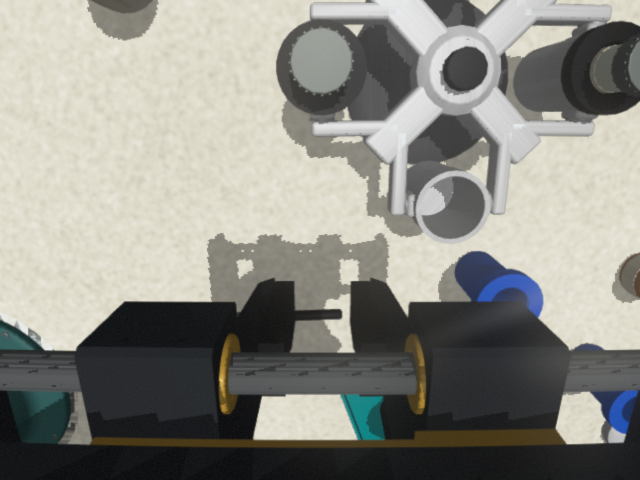

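The loaded bucket hangs straight and still. Its cap is at (436,155) in the crop, the same as before the rock, and the bystanders have not moved. Handing in.

Run:
```python
from h import *
b=cv2.imread("pics/s15.png");a=cv2.imread("pics/s19.png")
print("bucket diff",(cv2.absdiff(a,b).max(2)[130:360,380:470]>40).mean())
print(robot.close_job())
```

```text
bucket diff 0.0278743961352657
the job is handed in; nothing more can be done
None
```

The empty bucket opposite the loaded one now holds the single-bore adapter and the large capped tube. I rocked it and handed the job in at about 30 s of the allowed 72 s.

- **Adapter:** I set it in until it met the floor. It pressed with about 16 N at a TCP height of 108.8 mm, against about 107.5 mm expected. It read high only while pressed; after release its collar looked the same as on the other loaded bucket.
- **Tube:** I lowered it under control until the cone seated, at about 7 N and a TCP height of 142.9 mm against 142.6 mm expected. I corrected a sideways error of about 2 mm above the bore before it went in.
- **Rock check:** pushing the cap towards the hub swung the foot outward by about 27° (an image estimate, good to a few degrees), and it swung back freely. Four seconds after I drew back, the picture matched the one from before the rock: the cap was at the same pixel, and 2.8 % of the bucket area differed, which I put down to moved shadows without checking.
- **Everything else:** by eye, nothing else on the counter had moved in the last scene view, and the robot was touching nothing.
- **Disagreement:** the top and wrist cameras differed by up to 4 mm on positions, so I relied on close wrist views for each fit.

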